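Lock a sample jar in its opening stand and unscrew its tight cap

ROBOT

A 6-joint arm with a two-finger parallel gripper is mounted at the origin on the work surface. World frame = base frame: x ahead of the robot, y to its left, z up, the work surface at z = 0. Lengths are in m, angles in degrees, forces in N, time in s.
With the tool pointing down it reaches from about 0.25 to 0.725 m from the base axis. Payload 9.7 kg.
Tool frame: the origin (TCP) lies midway between the tips of the shut fingers; the grasp point (between the pads) lies 19 mm behind it; z points along the fingers, y is the direction in which the jaws open and shut (so a half turn about z gives the same grasp; the last joint's range is limited). The gripper opens to 85 mm and grips with 20 to 120 N. Pads are 22 mm wide; open, the fingers measure 114 mm over their backs; the gripper's body (76 mm by 85 mm) begins 54 mm behind the grasp point. The pads swing forward as they close: fully open they stand 13 mm farther back than shut.
Start: joints at [-77.292, 4.979, 10.078, 95.1, 0, 90], TCP at [0.121, -0.537, 0.231] pointing down, gripper open.
Joint ranges: [-179.16, 179.16], [-48.56, 103.87], [-65.8, 70.77], [-126.05, 130.52], [-82.76, 87.17], [-180, 180]. Speed limits (degrees/s): [127.2, 127.2, 147.25, 180, 180, 180].

INTERFACE

Orientations are given as [roll, pitch, yaw] about the fixed x, y, z axes, in that order (R = Rz(yaw) Ry(pitch) Rx(roll)).
In Python, from workcell import bot, camera, recognise gives the robot as it stands. The module is installed in compiled form; this text tells all that it offers.
- The arm moves only by the tool apply_moves, never from a script. Its argument "targets" is one flat list of numbers, 7 for each row, row after row: the shift along the world's x, y, z in units of 30 mm (1.0 is 30 mm), then the turn, a rotation vector about the world's x, y, z in units of 6 degrees (1.0 is 6 degrees), then the opening, from 0 (shut) to 1 (fully open). A call has 1 to 5 rows; each row is the pose to reach, as a shift and turn from the pose commanded when the call began; what a row does not reach only later rows make up. A row lasts 1/10 s, in which the tool goes at most 50 mm and 8.59 degrees, less where a joint would pass 70% of its speed; a pose out of reach is approached as far as the arm can. A call with a gripper value outside its range is refused whole. The fingers move at their own pace and stop on an object; "newtons" is the grip in N (left out, the last holds). Time passes only in rows, so rows that repeat a pose let the fingers close. It gives the time, the measured TCP pose, the force and the opening at its end, in the units of the state.
- bot.get_obs(): the state, without advancing time (a new reading comes with each control period).
- camera(name): name is "side" or "top"; returns a dict with "img" (400x640x3 uint8, red, green, blue), "intrinsics" (3x3 intrinsics, pixels), "origin" and "rotation" of the camera in the world. Camera axes: x right, y up, looking along -z (the intrinsics and any distortion apply to the point x, -y, -z); pixel columns grow to the right and rows downward; lengths in m; the calibration is good to about 2 mm. A picture is of the moment at which its call begins. There is no depth.
- bot.job_done(): hands the job in, once; it reports no verdict.
Trained networks look in the newest picture that a camera, given by its name, has taken for a name from the list of things; names that differ only in an ending like _2 or _b are one class to them, and where a whole thing is asked for, a point or a joint stands for the part that bears it (a point fixed in the world has none). Each returns a list of dicts, best first, with "conf" (0 to 1); they miss things now and then, are a little off and sometimes report something else, mostly with a low value. They report only what shows in the picture. A call takes as long as a camera call. They do not tell look-alikes from the thing itself.
- recognise(query, camera): "box" ([left, top, right, bottom] in pixels, round what is visible of it).
The state is a dict: "time": time; "q": joint angles; "qd": joint speeds; "joint_efforts": joint torques, N m; "ee_pos": TCP position; "tcp_rot": TCP orientation; "wrist_force": force on the tool from outside, world axes, zero at the start; "torque": the same for the moment, N m; "opening": finger opening in m.
Only numpy, scipy, OpenCV 4.12 (cv2) and the standard library are available. Lean on these libraries where they do the work, as an engineer would, in place of code of your own. Each camera call takes 0.05 s, during which the arm holds its last target.

TASK

Open the amber sample jar: first slide the steel locking blade edgewise all the way down into the slot of the opening stand, blue handle on the side away from the jar, and let go of it, so that the jar cannot turn. Then unscrew the tight white cap anticlockwise, stop turning once it comes free, lift it straight up and finish while still holding it level in the gripper, about 2 cm clear above the jar's mouth. The jar and blade stay in the stand, and the beaker, small bottle and dish are left alone.

Things in the scene. Friction and masses are not known exactly. Their poses are not given: they have to be found in the camera images.
- stand: Stand fixed to the bench: grey base 110 (x) by 180 (y) by 8; aluminium round well, inner radius 37, and a slot running from the well along the stand's +y, walls from 38 to 106 from the well's axis, outer end closed, bevelled. Well wall and slot tops 45 above the bench, floors 8. Origin: on the well's axis at bench level; z up. The stand does not move.
- slot (a point): Point on the floor of the stand's slot, 67 along the stand's +y from the well's axis, 8 above the bench; axes as the stand. The slot is 11 wide (x), 37 deep, with a bevelled mouth. Fully home, the blade's origin is here and its axes are parallel to these.
- rest: Black parking rest of the blade, fixed to the bench, 40 (x) by 110 (y) by 18 high on a foot plate 50 by 110 by 5, with a pocket 12 by 80 open upwards, floor 6 above the bench. Origin at bench level under its middle, z up; the blade stands in it with its axes parallel to the rest's.
- blade: Locking blade, loose, about 0.12 kg, standing on edge in the rest: steel plate 8 thick (x), 74 long (y), 50 high (z); on top at its +y end a blue handle 14 thick (x), 36 long (y 0 to 36), 50 to 78 high. Origin: centre of its underside. In the stand its -y end goes between two ribs of the jar; the handle (+y) is away from the jar.
- blade_grip (a point): Point inside the blue handle, 66 above the blade's underside and 18 along the blade's +y from its middle; axes as the blade. Grip across the 14 mm thickness (blade x).
- jar: Amber glass jar, loose, about 0.45 kg, in the well, its underside 8 above the bench. Body radius 27, 8 upright ribs, 9 wide (5 above height 36), reach radius 35 at heights 3 to 70; a gap between ribs faces the slot (within 2 degrees at the start). Unlocked, it spins in the well. Height 108, with cap 112. Origin: centre of its underside; z up.
- jar_mouth (a point): Centre of the jar's mouth, 108 above the jar's underside.
- cap: White ribbed cap, red mark on top, loose, 0.05 kg, diameter 58, height 22. Origin: centre of its lower edge, z up; shut, it is 98 above the bench. Two lugs inside catch under the jar's neck. Turned anticlockwise (seen from above) about 55 degrees relative to the jar it lifts off; the locked jar may give 17 degrees first. Needs 0.4 N m. Clear of the mouth after 18 of lift. Over 92 degrees is too far.
- seal (a joint): Rubber seal in the jar's mouth that turns stiffly with the cap (about 4 degrees of play) and stays in the jar: angle turned relative to the jar in rad, 0 when shut, growing anticlockwise; the cap is free from about 0.95 on.
- beaker: Glass beaker, bystander, diameter 68, height 90. Origin: centre of its underside.
- vial: Small amber bottle, bystander, diameter 44, height 75. Origin: centre of its underside.
- dish: White shallow dish, bystander, diameter 90, height 16. Origin: centre of its underside.
Things that resemble listed ones, but are neither listed nor needed, are in the scene too. Of the things that look like the cap, the middle-sized one is meant.

How it is judged:
By the outcome, as a careful person would: the job done as asked, in the order asked, and still so for the second after the job is handed in, while the arm keeps its last pose, push and grip.
It also fails if it takes over 64 s, if anything falls off the work surface, if the arm or the gripper's body presses on something with over 40 N, if the wrist force passes 120 N, or if a joint passes its speed limit or range.

## Working session

There is one attempt and no reset: what is moved stays moved. The work goes in short steps, Python scripts to look and compute and a tool call to move; the robot and the scene stay as the last step left them, time stands still between calls to the robot, and variables do not carry over. Pictures are saved under pics/ and viewed, and the job is handed in when it is done.

Besides the shell and the picture viewer there is one more tool, called after "Request:" as name(argument=value, ...) on one line, values as JSON. apply_moves: Moves the arm, as the interface text tells. Its arguments: {"type":"object","properties":{"targets":{"type":"array"},"newtons":{"type":"number"}},"required":["targets"]}

```bash
mkdir -p pics; cat > h.py <<'E'
import numpy as np, cv2
from workcell import bot, camera, recognise
def snap(n,f=None):
    c=camera(n)
    if f: cv2.imwrite(f'pics/{f}.png',c['img'][:,:,::-1])
    return c
def ray(c,u,v):
    K=c['intrinsics'];d=np.array([(u-K[0,2])/K[0,0],-(v-K[1,2])/K[1,1],-1.])
    return c['origin'],c['rotation']@d
def atz(c,u,v,z):
    o,d=ray(c,u,v);t=(z-o[2])/d[2];return o+t*d
def proj(c,p):
    q=c['rotation'].T@(np.asarray(p)-c['origin']);K=c['intrinsics']
    return np.array([K[0,2]+K[0,0]*q[0]/-q[2],K[1,2]-K[1,1]*q[1]/-q[2]])
E
python3 - <<'E'
from h import *
for n in ('top','side'):
    c=snap(n,n+'0');print({k:(np.round(v,4).tolist() if k!='img' else 0) for k,v in c.items()})
    for q in ['stand','rest','blade','jar','cap','beaker','vial','dish']:
        print(n,q,[(np.round(r['box']).tolist(),round(r['conf'],2)) for r in recognise(q,n)])
print(bot.get_obs())
E
```

```text
{'img': 0, 'intrinsics': [[487.5215, 0.0, 320.1881], [0.0, 487.5215, 197.4272], [0.0, 0.0, 1.0]], 'origin': [0.2992, -0.011, 1.6912], 'rotation': [11.7499, 0.3469, -88.7805]}
top stand [([332.0, 207.0, 388.0, 237.0], 0.76)]
top rest [([269.0, 214.0, 302.0, 238.0], 0.61)]
top blade [([274.0, 220.0, 295.0, 230.0], 0.41)]
top jar [([364.0, 207.0, 384.0, 224.0], 0.73)]
top cap [([354.0, 165.0, 378.0, 197.0], 0.88), ([366.0, 206.0, 382.0, 221.0], 0.76), ([369.0, 245.0, 382.0, 256.0], 0.63)]
top beaker [([307.0, 152.0, 328.0, 177.0], 0.8)]
top vial []
top dish [([430.0, 221.0, 454.0, 246.0], 0.95)]
{'img': 0, 'intrinsics': [[488.3073, 0.0, 323.0354], [0.0, 488.3073, 203.6568], [0.0, 0.0, 1.0]], 'origin': [0.0436, 0.6486, 1.0013], 'rotation': [44.0955, 0.4084, -139.2098]}
side stand [([333.0, 188.0, 402.0, 238.0], 0.73)]
side rest [([291.0, 255.0, 327.0, 294.0], 0.58), ([303.0, 250.0, 315.0, 283.0], 0.39), ([334.0, 189.0, 401.0, 239.0], 0.36)]
side blade [([303.0, 250.0, 313.0, 283.0], 0.75)]
side jar [([362.0, 182.0, 386.0, 204.0], 0.84), ([422.0, 151.0, 448.0, 171.0], 0.61)]
side cap [([4
[... 246 characters left out ...]

side dish [([422.0, 152.0, 449.0, 173.0], 0.93)]
{'time': 0.9, 'q': array([-7.72904623e+01,  4.97788599e+00,  1.00778447e+01,  9.50997810e+01,
       -1.09203690e-03,  9.00009805e+01]), 'qd': array([-0.05188918, -0.01311238, -0.00883851,  0.11044478,  0.12373868,
       -0.03399554]), 'joint_efforts': array([-1.95685789e-03, -5.20098782e+01,  4.64855897e+01,  1.60977430e-03,
       -1.40065422e-04, -1.30351444e-05]), 'ee_pos': array([ 0.12099745, -0.53651629,  0.23129057]), 'tcp_rot': array([1.79999822e+02, 1.09203386e-03, 1.27085573e+01]), 'wrist_force': array([-0.52705906,  0.01226961,  0.09333787]), 'torque': array([ 0.02843507, -0.00473489, -0.01459332]), 'opening': 0.08559084257736059}
```

```bash
cat >> h.py <<'E'
from scipy.spatial.transform import Rotation as Ro
_s=snap
def snap(n,f=None):
    c=_s(n,f);c['rotation']=Ro.from_euler('xyz',c['rotation'],degrees=True).as_matrix();c['origin']=np.array(c['origin']);return c
E
python3 - <<'E'
from h import *
for n,(a,b,x,y) in {'top':(250,140,470,265),'side':(180,140,460,340)}.items():
    im=cv2.imread(f'pics/{n}0.png')
    s=800/(x-a) if n=='top' else 2.85
    cv2.imwrite(f'pics/{n}0c.png',cv2.resize(im[b:y,a:x],None,fx=s,fy=s,interpolation=cv2.INTER_CUBIC))
E
```

```text
(no output)
```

View pics/top0c.png

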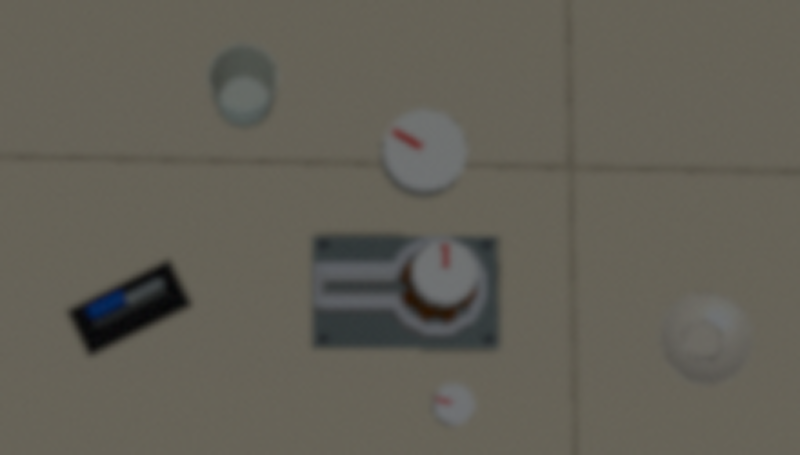

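View pics/side0c.png

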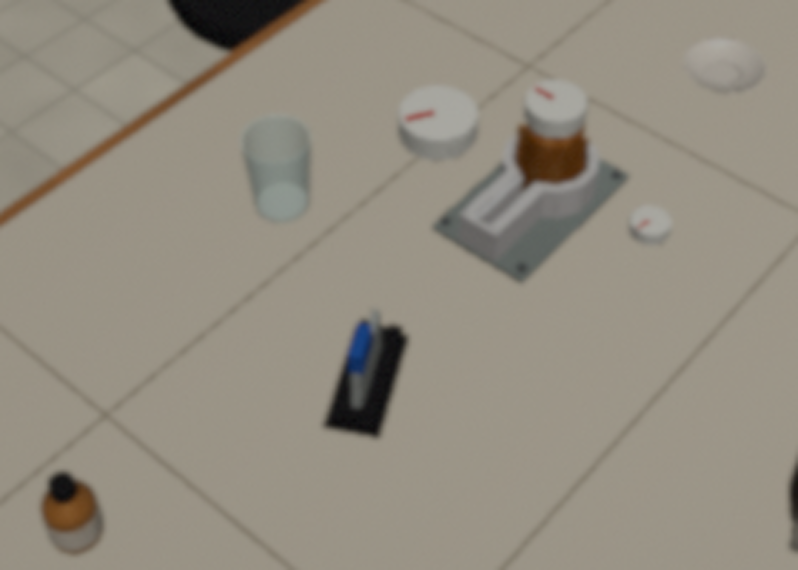

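View pics/side0.png

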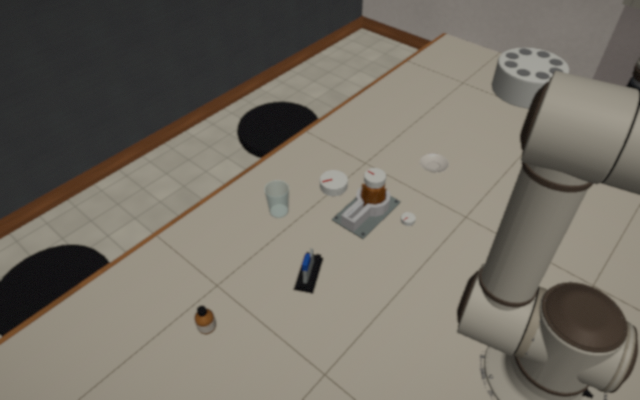

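```bash
python3 - <<'E'
from h import *
import pickle
A={}
for n in ('top','side'):
    cs=[snap(n) for _ in range(6)];c=cs[0];c['img']=np.mean([x['img'] for x in cs],0).astype(np.uint8);A[n]=c
pickle.dump(A,open('A.pkl','wb'))
def crop(n,a,b,x,y,s,f):
    im=A[n]['img'][b:y,a:x,::-1]
    im=cv2.convertScaleAbs(im,alpha=1.7 if n=='top' else 1.2)
    im=cv2.resize(im,None,fx=s,fy=s,interpolation=cv2.INTER_CUBIC)
    for u in range(a,x,10): cv2.line(im,((u-a)*s+s//2,0),((u-a)*s+s//2,6),(0,255,255),1);cv2.putText(im,str(u),((u-a)*s,16),0,.35,(0,255,255))
    for v in range(b,y,10): cv2.line(im,(0,(v-b)*s+s//2),(6,(v-b)*s+s//2),(0,255,255),1);cv2.putText(im,str(v),(8,(v-b)*s+s//2+4),0,.35,(0,255,255))
    cv2.imwrite(f'pics/{f}.png',im)
crop('top',330,200,392,245,12,'ts');crop('side',325,160,410,245,7,'ss')
crop('top',262,205,312,245,14,'tr');crop('side',285,240,335,300,10,'sr')
E
```

```text
(no output)
```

View pics/ts.png

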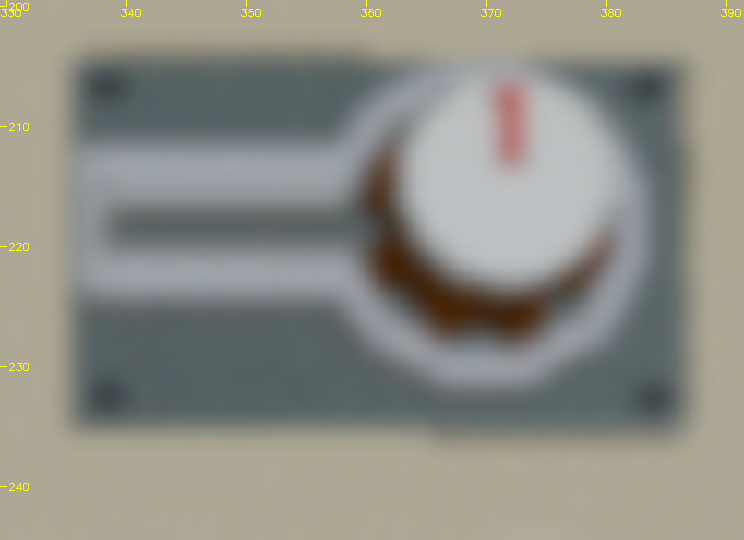

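View pics/ss.png

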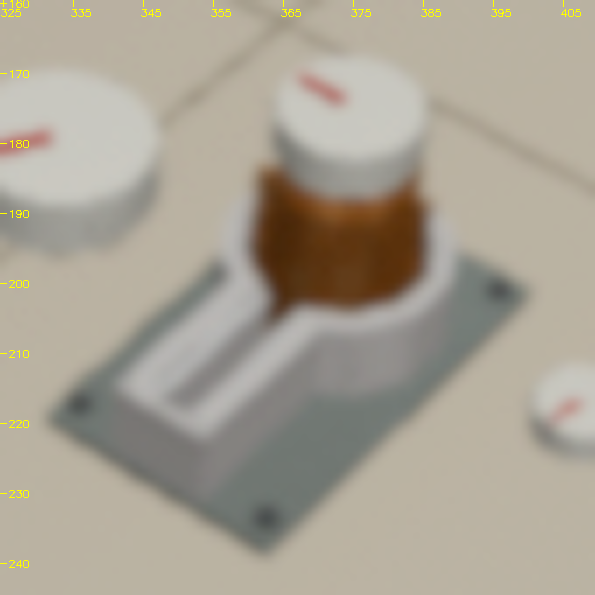

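View pics/tr.png

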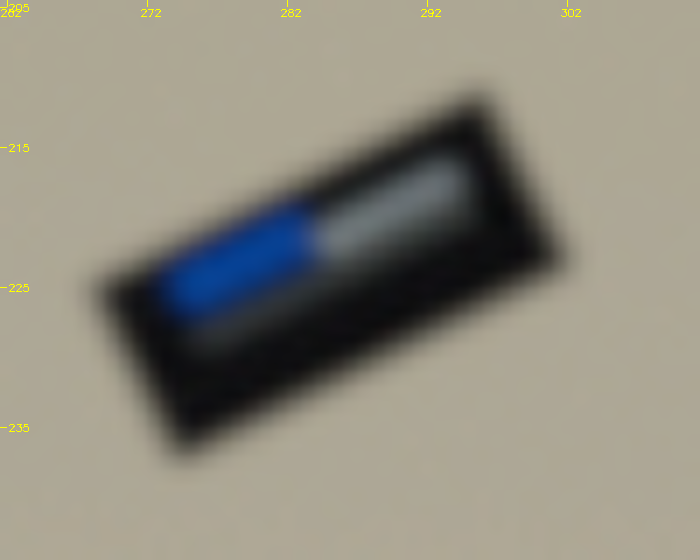

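View pics/sr.png

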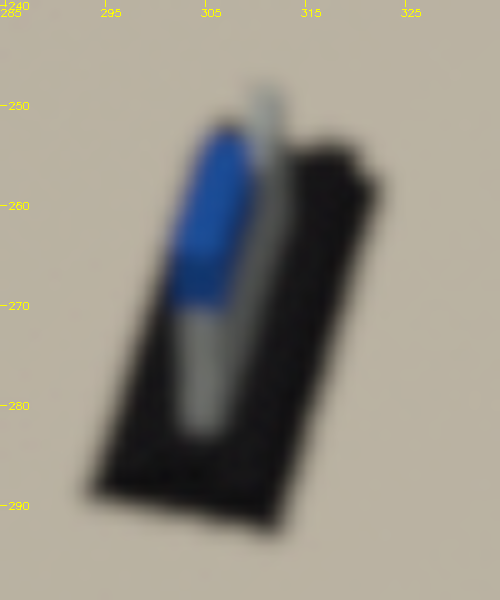

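```bash
cat > fit.py <<'E'
from h import *
import pickle
from scipy.optimize import least_squares
A=pickle.load(open('A.pkl','rb'))
def T(p,P):
    c,s=np.cos(p[2]),np.sin(p[2]);P=np.array(P,float)/1000
    return np.array([p[0]+c*P[0]-s*P[1],p[1]+s*P[0]+c*P[1],P[2]])
def fit(obs,x0,cams=('top','side')):
    f=lambda p:np.concatenate([proj(A[n],T(p,P))-uv for n,uv,P in obs if n in cams])
    r=least_squares(f,x0);return r.x,np.round(r.fun,1).reshape(-1,2).tolist()
# stand base, origin at base centre
S=[('top',(335.8,204.5),(55,90,8)),('top',(386.8,204.8),(55,-90,8)),('top',(386.8,235.6),(-55,-90,8)),('top',(335.5,235.2),(-55,90,8)),
('side',(331.4,219.6),(55,90,8)),('side',(362,239),(-55,90,8)),('side',(399.9,201.4),(-55,-90,8))]
R=[('top',(268.5,225.2),(25,55,3)),('top',(296.2,210.9),(25,-55,3)),('top',(301.9,223.2),(-25,-55,3)),('top',(274.4,237.2),(-25,55,3)),
('side',(294,288.5),(25,55,3)),('side',(312,292.5),(-25,55,3)),('side',(322.5,257.7),(-25,-55,3))]
if __name__=='__main__':
  for nm,o,x0 in (('stand',S,(.25,-.2,0)),('rest',R,(.25,.1,.4))):
    for cams in (('top','side'),('top',),('side',)):
        p,e=fit(o,x0,cams);print(nm,cams,np.round(p[:2],4),round(np.degrees(p[2]),2),e)
E
python3 fit.py
```

```text
stand ('top', 'side') [ 0.5709 -0.1364] 0.75 [[-0.9, -0.0], [-0.6, 0.0], [-0.0, 0.4], [-0.6, 0.4], [-0.8, -1.0], [0.6, -0.8], [0.7, -0.6]]
stand ('top',) [ 0.5717 -0.1383] 0.55 [[-0.3, -0.3], [-0.0, -0.1], [0.5, 0.3], [-0.2, 0.1]]
stand ('side',) [ 0.5697 -0.1337] 1.06 [[-1.1, -0.1], [0.6, 0.0], [0.5, -0.0]]
rest ('top', 'side') [0.5522 0.1269] 28.24 [[-0.5, -0.3], [-0.1, -0.1], [0.6, 0.1], [-0.2, 0.4], [-1.1, 0.3], [0.8, -0.0], [0.2, -0.5]]
rest ('top',) [0.5524 0.1268] 28.46 [[-0.5, -0.3], [-0.1, -0.2], [0.6, 0.0], [-0.1, 0.4]]
rest ('side',) [0.5521 0.1269] 28.05 [[-1.1, 0.3], [0.8, 0.0], [0.3, -0.4]]
```

```bash
cat > rf.py <<'E'
from fit import *
from scipy.optimize import minimize
SS=6
def hull(c,pts,W,labels,lab):
    a,b,x,y=W
    uv=np.array([proj(c,p) for p in pts]); q=((uv-[a,b]+.5)*SS-.5)
    h=cv2.convexHull(q.astype(np.float32))
    cv2.fillPoly(labels,[np.round(h*16).astype(np.int32)],lab,shift=4)
def circ(p,r,z,cx=0,cy=0,n=40):
    return [T(p,(cx+r*np.cos(t),cy+r*np.sin(t),z)) for t in np.linspace(0,2*np.pi,n,endpoint=False)]
def box(p,x0,x1,y0,y1,z0,z1): return [T(p,(x,y,z)) for x in (x0,x1) for y in (y0,y1) for z in (z0,z1)]
def cost(c,W,paint,nl,sig):
    a,b,x,y=W;L=np.zeros(((y-b)*SS,(x-a)*SS),np.uint8)
    paint(c,W,L)
    M=np.stack([cv2.resize(cv2.GaussianBlur((L==i).astype(np.float32),(0,0),sig*SS),(x-a,y-b),interpolation=cv2.INTER_AREA).ravel() for i in range(nl)],1)
    I=c['img'][b:y,a:x].reshape(-1,3).astype(float)
    G=M.T@M+1e-3*np.eye(nl)
    sol=np.linalg.solve(G,M.T@I)
    return np.mean((M@sol-I)**2), (M@sol).reshape(y-b,x-a,3)
def run(cams,paint,nl,x0,step,W,shrink=True):
    x0=np.array(x0,float);step=np.array(step)
    def f(z):
        p=x0+z*step
        return sum(cost(A[n],W[n],lambda c,w,L:paint(c,w,L,p),nl,abs(p[-1])+.2)[0] for n in cams)
    best=None
    z=np.zeros(len(x0))
    for k in range(3):
        sx=np.vstack([z]+[z+np.eye(len(x0))[i]*(1 if k==0 else .4) for i in range(len(x0))])
        r=minimize(f,z,method='Nelder-Mead',options=dict(initial_simplex=sx,maxfev=500,xatol=.02,fatol=1e-3));z=r.x
    return x0+z*step,r.fun
# params: x,y,yaw of well axis ; d base centre y offset; Rw; hw block half width; yend ; jarx,jary(mm) ; sig
def pstand(c,W,L,p):
    q=p[:3]
    hull(c,box(q,-55,55,p[3]-90,p[3]+90,0,8),W,L,1)
    hull(c,circ(q,p[4],8)+circ(q,p[4],45),W,L,2); hull(c,box(q,-p[5],p[5],30,p[6],8,45),W,L,2)
    hull(c,circ(q,p[4],45),W,L,3); hull(c,box(q,-p[5],p[5],30,p[6],45,45),W,L,3)
    hull(c,circ(q,37,45),W,L,4)
    hull(c,box(q,-6.5,6.5,36,106,45,45),W,L,4)
    hull(c,circ(q,31,15,p[7],p[8])+circ(q,31,78,p[7],p[8])+circ(q,25,95,p[7],p[8]),W,L,5)
    hull(c,circ(q,29,98,p[7],p[8])+circ(q,29,118,p[7],p[8])+circ(q,28,120,p[7],p[8]),W,L,6)
    hull(c,circ(q,28.5,120,p[7],p[8]),W,L,7)
# rest+blade: x,y,yaw, blade dx,dy,dyaw
def prest(c,W,L,p):
    q=p[:3]
    hull(c,box(q,-25,25,-55,55,0,5),W,L,1);hull(c,box(q,-20,20,-55,55,5,18),W,L,1)
    t=T(q,(p[3],p[4],0));b=(t[0],t[1],q[2]+p[5])
    hull(c,box(b,-4,4,-37,37,18,56),W,L,2);hull(c,box(b,-4,4,-37,37,56,56),W,L,3)
    hull(c,box(b,-4,4,37,37,18,56),W,L,6)
    hull(c,box(b,-7,7,0,36,56,84),W,L,4);hull(c,box(b,-7,7,0,36,84,84),W,L,5)
W1={'top':(329,199,393,243),'side':(328,162,406,246)}
W2={'top':(262,204,310,245),'side':(285,238,332,300)}
if __name__=='__main__':
  for cams in (('top',),('side',),('top','side')):
    p,f=run(cams,pstand,8,[.571,-.156,.01,20,43,18,110,0,0,.8],[.004,.004,.01,4,2,2,3,1.5,1.5,.3],W1);print('S',cams,np.round(p,4),np.degrees(p[2]),f)
    np.save('S_'+''.join(cams),p)
    p,f=run(cams,prest,7,[.5522,.1269,.493,0,0,0,.8],[.004,.004,.02,1,2,.01,.3],W2);print('R',cams,np.round(p,4),np.degrees(p[2]),f)
    np.save('R_'+''.join(cams),p)
E
time python3 rf.py
```

```text
S ('top',) [ 5.728000e-01 -1.642000e-01  7.900000e-03  2.567420e+01  4.606120e+01
  2.048560e+01  1.113764e+02 -1.344000e-01 -1.001700e+00  8.530000e-01] 0.45033208227084714 15.44178808441665
R ('top',) [0.5519 0.1271 0.497  0.0867 0.2226 0.0044 0.798 ] 28.476102311955255 12.882688469577147
S ('side',) [ 5.716000e-01 -1.694000e-01  1.500000e-02  3.098010e+01  4.482100e+01
  2.158440e+01  1.045794e+02  9.156000e+00 -4.952400e+00  1.694200e+00] 0.8572357186178832 118.06759975779306
R ('side',) [ 0.5514  0.1273  0.492  -0.5643  0.4967  0.0023  1.0257] 28.18937442020409 52.042923010417134
S ('top', 'side') [ 5.71800e-01 -1.64500e-01  3.50000e-03  2.69107e+01  4.54116e+01
  2.03183e+01  1.10655e+02  2.90840e+00 -3.02640e+00  1.04750e+00] 0.20298958405974304 154.08218916438756
R ('top', 'side') [ 0.5514  0.1273  0.4907 -0.6322  0.5146  0.0024  0.9506] 28.115558552910667 69.2025310359639
real	4m30.478s
user	4m1.554s
sys	0m24.486s
```

```bash
cat > rf2.py <<'E'
import rf; from rf import *
def cost(c,W,paint,nl,sig):
    a,b,x,y=W;L=np.zeros(((y-b)*SS,(x-a)*SS),np.uint8);paint(c,W,L)
    M=np.stack([cv2.resize(cv2.GaussianBlur((L==i).astype(np.float32),(0,0),sig*SS),(x-a,y-b),interpolation=cv2.INTER_AREA).ravel() for i in range(nl)],1)
    I=c['img'][b:y,a:x].reshape(-1,3).astype(float)
    w=np.ones((y-b,x-a))
    if W==W1['side']: w[:200-b,:351-a]=0; w[206-b:,397-a:]=0; w[:176-b,:]=np.where(np.arange(a,x)[None]<362,0,w[:176-b,:])
    w=w.ravel();G=(M*w[:,None]).T@M+1e-3*np.eye(nl);sol=np.linalg.solve(G,(M*w[:,None]).T@I);R=(M@sol)
    return np.sum(w[:,None]*(R-I)**2)/w.sum()/3, R.reshape(y-b,x-a,3)
rf.cost=cost
if __name__=='__main__':
  x0=np.load('S_top.npy');x0[7:9]=0
  for cams in (('side',),('top','side')):
    p,f=run(cams,pstand,8,x0,[.004,.004,.01,4,2,2,3,1.5,1.5,.2],W1);print('S',cams,np.round(p,4).tolist(),np.degrees(p[2]),f)
    np.save('S2_'+''.join(cams),p)
    for n in cams:
        e,R=cost(A[n],W1[n],lambda c,w,L:pstand(c,w,L,p),8,abs(p[-1])+.2)
        a,b,x,y=W1[n];I=A[n]['img'][b:y,a:x]
        o=np.hstack([I,np.clip(R,0,255)])[:,:,::-1].astype(np.uint8);cv2.imwrite(f'pics/cmp_{n}{len(cams)}.png',cv2.resize(o,None,fx=5,fy=5))
E
python3 rf2.py
```

```text
S ('side',) [0.5721, -0.1649, 0.0336, 27.3163, 48.7025, 21.2306, 113.1728, 9.0258, -13.5258, 1.5396] 1.9222939146178488 100.43592090097245
S ('top', 'side') [0.5723, -0.1643, 0.0184, 26.3982, 46.592, 21.7074, 113.1577, 2.8802, -3.884, 1.0043] 1.0561195324633177 149.2649985398498
```

View pics/cmp_side2.png

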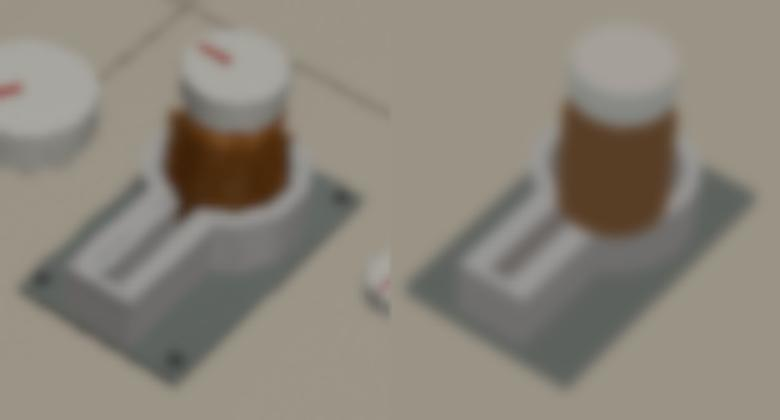

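View pics/cmp_top2.png

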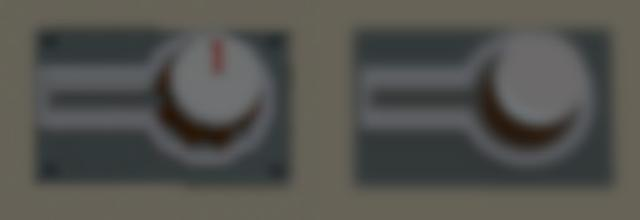

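```bash
sed -i "s/hull(c,circ(q,31,15,p\[7\],p\[8\]).*/hull(c,circ(q,34,46,p[7],p[8])+circ(q,34,78,p[7],p[8])+circ(q,27,90,p[7],p[8])+circ(q,25,98,p[7],p[8]),W,L,5)/" rf.py; grep -n "34,46" rf.py; python3 rf2.py
```

```text
39:    hull(c,circ(q,34,46,p[7],p[8])+circ(q,34,78,p[7],p[8])+circ(q,27,90,p[7],p[8])+circ(q,25,98,p[7],p[8]),W,L,5)
S ('side',) [0.571, -0.163, 0.0111, 25.7142, 46.7436, 21.3309, 111.8973, -0.7389, 0.8441, 0.9893] 0.6358197148039297 34.77432376252296
S ('top', 'side') [0.5721, -0.1637, 0.0129, 25.6544, 47.3597, 21.5008, 112.8232, -1.595, 1.1879, 0.9352] 0.7365607445028551 51.68107250477594
```

View pics/cmp_side2.png

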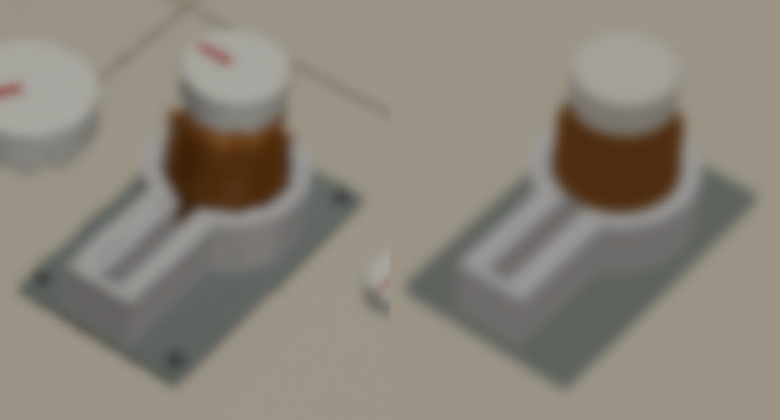

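Request:
apply_moves(targets=[0.88,1.42,0,0,0,1.04,1,1.76,2.84,0,0,0,2.08,1,2.64,4.25,0,0,0,3.12,1,3.52,5.67,0,0,0,4.16,1,4.4,7.08,0,0,0,5.2,1], newtons=60)

```text
time: 2.0
ee_pos: [0.2534, -0.3225, 0.2314]
tcp_rot: [180.0, 0.0, 44.1]
wrist_force: [1.7, -1.3, -0.6]
opening: 0.0854
```

Request:
apply_moves(targets=[0.88,1.42,0,0,0,1.04,1,1.76,2.84,0,0,0,2.08,1,2.64,4.25,0,0,0,3.12,1,3.52,5.67,0,0,0,4.16,1,4.4,7.08,0,0,0,5.2,1])

```text
time: 2.5
ee_pos: [0.3855, -0.1099, 0.2317]
tcp_rot: [179.9, 0.0, 75.4]
wrist_force: [1.7, -0.6, -0.3]
opening: 0.0852
```

Request:
apply_moves(targets=[0.88,1.42,0,0,0,1.04,1,1.76,2.84,0,0,0,2.08,1,2.64,4.25,0,0,0,3.12,1,3.52,5.67,0,0,0,4.16,1,4.4,7.08,0,0,0,5.2,1])

```text
time: 3.0
ee_pos: [0.5176, 0.1027, 0.2314]
tcp_rot: [180.0, 0.0, 106.6]
wrist_force: [0.6, -1.3, -0.5]
opening: 0.0856
```

Request:
apply_moves(targets=[0.86,1.42,-0.5,0,0,1.0,1,0.86,1.42,-2.0,0,0,2.0,1,0.86,1.42,-2.7,0,0,2.0,1,0.86,1.42,-2.7,0,0,2.0,1])

```text
time: 3.4
ee_pos: [0.5411, 0.1431, 0.1466]
tcp_rot: [-179.7, -0.1, 118.3]
wrist_force: [-0.4, 0.9, -0.1]
opening: 0.0855
```

```bash
python3 - <<'E'
from h import *
c=snap('side','s1');o=bot.get_obs();print(o['ee_pos'],o['tcp_rot'],o['q'])
cv2.imwrite('pics/s1c.png',cv2.resize(c['img'][200:310,240:370,::-1],None,fx=5,fy=5,interpolation=2))
c=snap('top','t1')
cv2.imwrite('pics/t1c.png',cv2.resize(cv2.convertScaleAbs(c['img'][180:260,230:330,::-1],alpha=1.6),None,fx=6,fy=6,interpolation=2))
E
```

```text
[0.54191074 0.14303782 0.14929751] [-1.79852355e+02 -3.46175488e-02  1.18302835e+02] [ 1.47864786e+01  5.67645855e+00  1.75728635e+00  8.62324745e+01
 -8.49373467e-04  7.64836004e+01]
```

View pics/s1c.png

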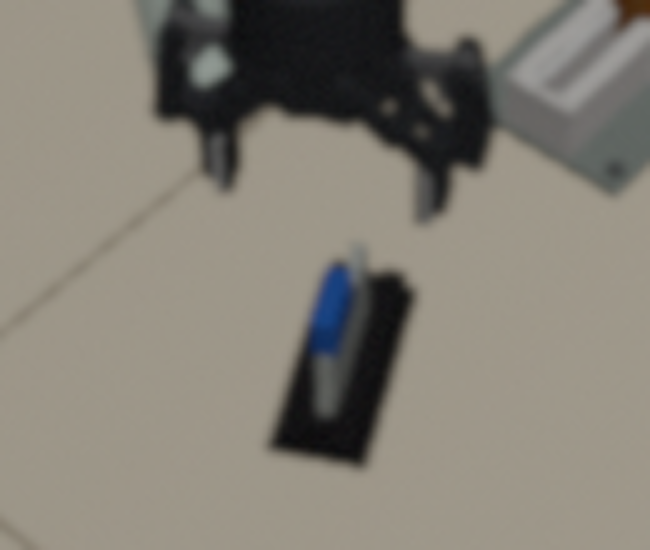

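View pics/t1c.png

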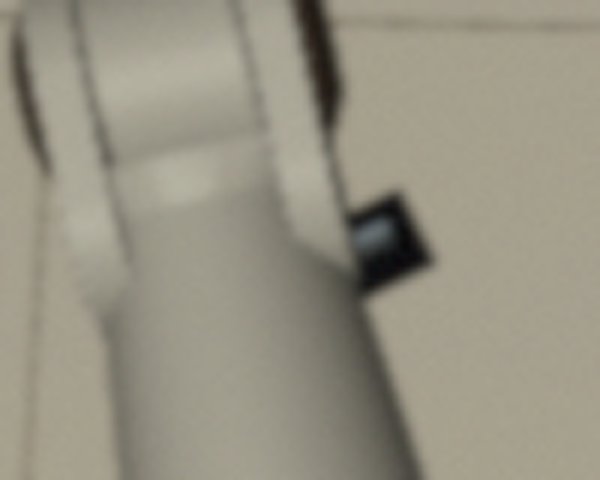

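Request:
apply_moves(targets=[0.03,0.0,-1.5,0,0,0,1,0.03,0.0,-2.8,0,0,0,1,0.03,0.0,-3.2,0,0,0,1,0.03,0.0,-3.2,0,0,0,1])

```text
time: 3.9
ee_pos: [0.5434, 0.1427, 0.0546]
tcp_rot: [-180.0, -0.0, 118.3]
wrist_force: [-0.2, -0.3, 0.4]
opening: 0.0856
```

Request:
apply_moves(targets=[0,0,0,0,0,0,0.4,0,0,0,0,0,0,0.1,0,0,0,0,0,0,0,0,0,0,0,0,0,0,0,0,0,0,0,0,0])

```text
time: 4.4
ee_pos: [0.5438, 0.1432, 0.0549]
tcp_rot: [180.0, 0.0, 118.3]
wrist_force: [-7.0, 0.7, 17.3]
opening: 0.0131
```

Request:
apply_moves(targets=[0,0,0,0,0,0,0,0,0,0,0,0,0,0])

```text
time: 4.6
ee_pos: [0.5438, 0.1432, 0.055]
tcp_rot: [179.9, 0.0, 118.3]
wrist_force: [-1.4, 0.3, 5.8]
opening: 0.0134
```

```bash
python3 - <<'E'
from h import *
c=snap('side','s2');o=bot.get_obs();print(o)
cv2.imwrite('pics/s2c.png',cv2.resize(c['img'][200:310,240:370,::-1],None,fx=5,fy=5,interpolation=2))
E
```

```text
{'time': 4.65, 'q': array([ 1.47527035e+01,  6.87269846e+00, -7.38804030e+00,  7.56865059e+01,
        2.21696337e-03,  7.64397327e+01]), 'qd': array([-0.06064739, -0.08051952, -0.06581354, -0.01624526, -0.02150355,
        0.01291814]), 'joint_efforts': array([-2.09272262e-01, -5.08629441e+01,  4.39343905e+01, -4.34281435e-01,
       -7.60169327e-02, -6.01141452e-03]), 'ee_pos': array([0.54382978, 0.14321727, 0.05497054]), 'tcp_rot': array([1.79948196e+02, 1.02142692e-02, 1.18312967e+02]), 'wrist_force': array([-1.95721983, -0.66646658,  5.88215042]), 'torque': array([ 0.00589361,  0.2465575 , -0.00653181]), 'opening': 0.012883222481735396}
```

View pics/s2c.png

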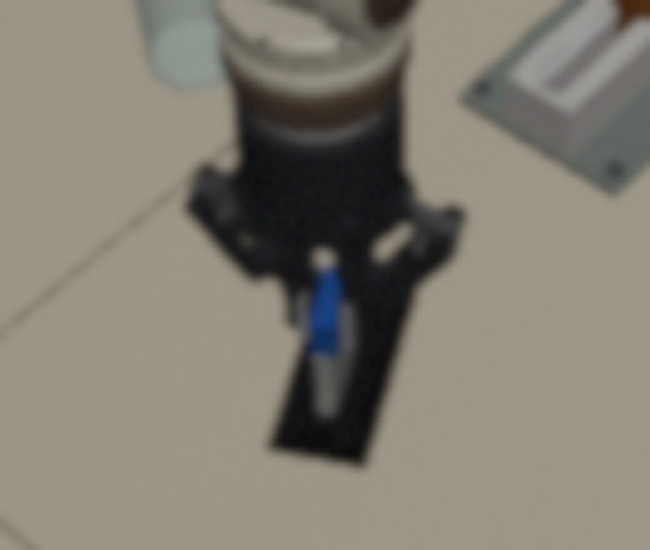

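```bash
python3 - <<'E'
from fit import *
c=A['top'];print('beaker',atz(c,317,166,0),'bigcap',atz(c,366.5,181,.02),'small',atz(c,374.5,250.8,.01))
E
```

```text
beaker [0.7657164  0.02061654 0.        ] bigcap [ 0.70890908 -0.15541025  0.02      ] small [ 0.46477105 -0.18426819  0.01      ]
```

Request:
apply_moves(targets=[0,0,0.5,0,0,0,0,0,0,1.5,0,0,0,0,0,0,3.0,0,0,0,0,0,0,3.0,0,0,0,0])

```text
time: 5.05
ee_pos: [0.5457, 0.1436, 0.1512]
tcp_rot: [179.5, 0.1, 118.3]
wrist_force: [0.1, -0.1, -0.0]
opening: 0.0131
```

Request:
apply_moves(targets=[0.2,-1.4,0,0,0,-1.0,0,0.4,-2.8,0,0,0,-2.0,0,0.6,-4.2,0,0,0,-3.0,0,0.8,-5.6,0,0,0,-4.0,0,0.91,-6.75,0,0,0,-4.61,0])

```text
time: 5.55
ee_pos: [0.5708, -0.0616, 0.1444]
tcp_rot: [-180.0, 0.0, 90.4]
wrist_force: [0.1, -0.4, -1.1]
opening: 0.0129
```

Request:
apply_moves(targets=[0,0,-0.3,0,0,0,0,0,0,-0.3,0,0,0,0,0,0,-0.3,0,0,0,0])

```text
time: 5.85
ee_pos: [0.5705, -0.0588, 0.1351]
tcp_rot: [-179.9, -0.0, 90.7]
wrist_force: [0.3, 0.8, -1.9]
opening: 0.0133
```

```bash
python3 - <<'E'
from h import *
c=snap('side','s3');o=bot.get_obs();print(o['ee_pos'],o['tcp_rot'],o['wrist_force'])
cv2.imwrite('pics/s3c.png',cv2.resize(c['img'][150:250,310:420,::-1],None,fx=6,fy=6,interpolation=2))
c=snap('top','t3')
cv2.imwrite('pics/t3c.png',cv2.resize(cv2.convertScaleAbs(c['img'][180:260,310:410,::-1],alpha=1.6),None,fx=6,fy=6,interpolation=2))
E
```

```text
[ 0.57073466 -0.05854086  0.13542397] [-1.79983634e+02 -1.15587688e-02  9.07294266e+01] [ 0.33618202 -0.13804779 -1.43594577]
```

View pics/s3c.png

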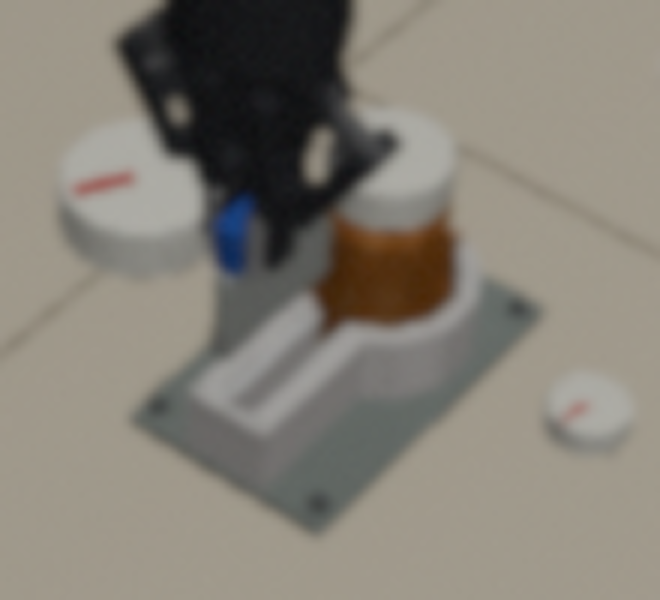

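View pics/t3c.png

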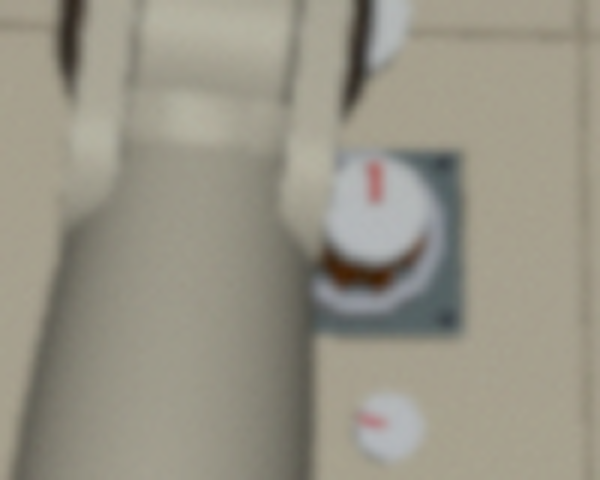

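```bash
cat > ov.py <<'E'
from fit import *
def overlay(n,f,W,s,bottom,tcp,yaw,st=(.5721,-.1637,np.radians(.65))):
    c=snap(n);a,b,x,y=W
    im=cv2.resize(c['img'][b:y,a:x,::-1],None,fx=s,fy=s,interpolation=2)
    def line(P,col):
        for i in range(len(P)-1):
            q=[(proj(c,p)-[a,b]+.5)*s-.5 for p in P[i:i+2]]
            cv2.line(im,tuple(np.round(q[0]).astype(int).tolist()),tuple(np.round(q[1]).astype(int).tolist()),col,1,cv2.LINE_AA)
    yw=np.radians(yaw)
    B=(tcp[0]+.0174*np.sin(yw),tcp[1]-.0174*np.cos(yw),yw)
    bz=bottom*1000
    R=lambda p,x0,x1,y0,y1,z:[T(p,q) for q in ((x0,y0,z),(x1,y0,z),(x1,y1,z),(x0,y1,z),(x0,y0,z))]
    for z in (0,50): line(R(B,-4,4,-37,37,bz+z),(0,255,0))
    for z in (50,78): line(R(B,-7,7,0,36,bz+z),(255,255,0))
    line(R(st,-5.5,5.5,38,105,45),(0,0,255)); line(R(st,-55,55,-64.5,115.5,8),(0,0,255))
    cv2.imwrite(f'pics/{f}.png',im)
E
python3 - <<'E'
from ov import *
o=bot.get_obs();p=o['ee_pos']
overlay('side','s4',(320,160,405,250),8,p[2]-.049,p,o['tcp_rot'][2]-90)
E
```

```text
(no output)
```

View pics/s4.png

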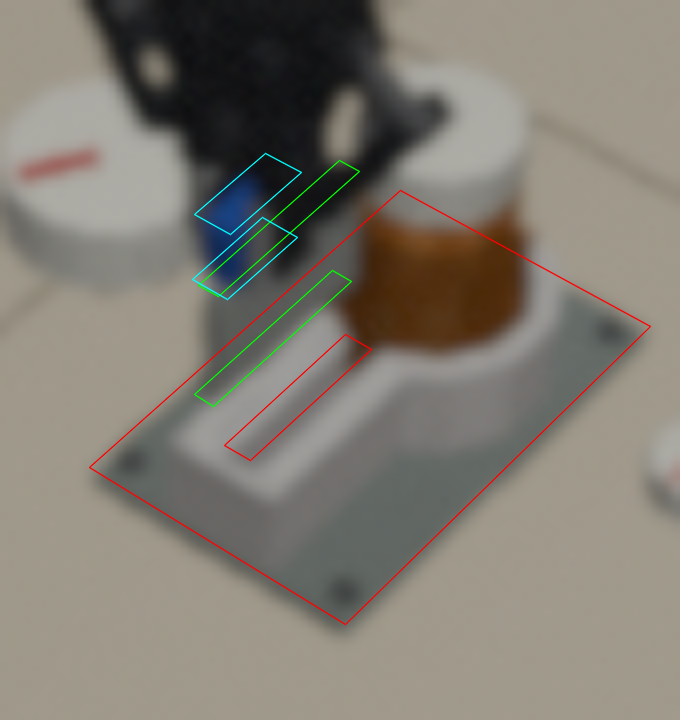

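```bash
python3 - <<'E'
from h import *
import pickle
cs=[snap('side') for _ in range(6)];c=cs[0];c['img']=np.mean([x['img'] for x in cs],0)
pickle.dump(c,open('B.pkl','wb'))
a,b,x,y=338,175,378,220;s=16
im=np.clip((c['img'][b:y,a:x,::-1]-20)*1.6,0,255).astype(np.uint8)
im=cv2.resize(im,None,fx=s,fy=s*.8,interpolation=2)
cv2.imwrite('pics/s5.png',im)
E
```

View pics/s5.png

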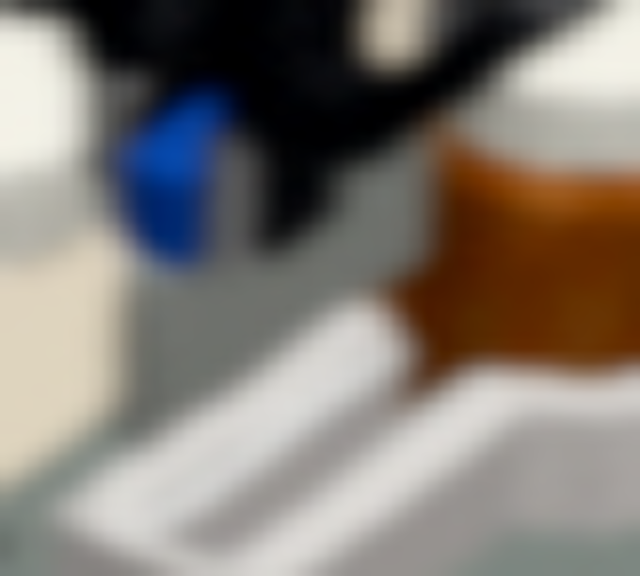

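```bash
python3 - <<'E'
import pickle
from fit import *
c=pickle.load(open('B.pkl','rb'));o=bot.get_obs();p=o['ee_pos'];yw=np.radians(o['tcp_rot'][2]-90)
print(p,np.degrees(yw))
W=(341,187,351,204);a,b,x,y=W;SS=8
bl=(c['img'][:,:,2]-c['img'][:,:,0])[b:y,a:x]
B=(p[0]+.0174*np.sin(yw),p[1]-.0174*np.cos(yw),yw);bz=(p[2]-.049)*1000
def f(q,full=False):
    L=np.zeros(((y-b)*SS,(x-a)*SS),np.uint8)
    for lab,pts in ((1,[(X,Y,Z) for X in(-7,7) for Y in (0,36) for Z in (50,78)]),(2,[(X,36,Z) for X in(-7,7) for Z in (50,78)])):
        uv=np.array([proj(c,T(B,(P[0],P[1],P[2]+bz)))+q[:2]-[a,b]+.5 for P in pts])*SS-.5
        cv2.fillPoly(L,[np.round(cv2.convexHull(uv.astype(np.float32))*16).astype(np.int32)],lab,shift=4)
    M=np.stack([cv2.resize(cv2.GaussianBlur((L==i).astype(np.float32),(0,0),q[2]*SS,borderType=cv2.BORDER_REPLICATE),(x-a,y-b),interpolation=cv2.INTER_AREA).ravel() for i in range(3)],1)
    s=np.linalg.lstsq(M,bl.ravel(),rcond=None)[0]
    return np.mean((M@s-bl.ravel())**2)
best=min(((f((u,v,s)),u,v,s) for u in np.arange(-1,3.1,.2) for v in np.arange(-4,2,.2) for s in (.8,1.0,1.2)))
print(best); print(np.round(bl[:, :]).astype(int))
E
```

```text
[ 0.57089334 -0.05911255  0.13542917] 0.6770074252887639
(np.float64(76.23521223732187), np.float64(1.9999999999999991), np.float64(-1.5999999999999979), 1.2)
[[ -6  -6  -4   7  34  68  92 102  94  66]
 [ -6  -6  -4   6  31  63  87  95  90  61]
 [ -7  -6  -5   3  25  54  76  84  78  51]
 [ -7  -6  -5   2  20  49  69  75  68  43]
 [ -7  -7  -6   0  16  44  66  73  66  40]
 [ -7  -8  -9  -5   9  36  62  72  65  38]
 [ -9 -12 -14 -11   1  25  54  69  62  36]
 [-14 -16 -18 -16  -6  13  37  56  54  30]
 [-18 -19 -20 -18 -11   2  20  33  34  19]
 [-20 -20 -20 -18 -14  -4   7  12  12   6]
 [-20 -20 -20 -19 -14  -6   0   2   2   0]
 [-20 -20 -20 -19 -14  -7  -2  -1  -2  -2]
 [-20 -20 -20 -19 -14  -7  -2  -1  -2  -1]
 [-20 -20 -20 -18 -14  -7  -2  -2  -2  -2]
 [-20 -20 -20 -18 -14  -7  -3  -1  -2  -1]
 [-20 -20 -20 -18 -14  -6  -2  -2  -2  -2]
 [-20 -20 -20 -18 -13  -6  -2  -1  -2  -1]]
```

Request:
apply_moves(targets=[0,1.2,0,0,0,0,0,0,2.0,0,0,0,0,0,0,2.0,0,0,0,0,0,0,2.0,0,0,0,0,0])

```text
time: 6.7
ee_pos: [0.5709, 0.0009, 0.1353]
tcp_rot: [180.0, 0.0, 90.7]
wrist_force: [-0.2, -0.9, -1.4]
opening: 0.0131
```

```bash
python3 - <<'E'
from h import *
import pickle
cs=[snap('side') for _ in range(6)];c=cs[0];c['img']=np.mean([x['img'] for x in cs],0)
c['obs']=bot.get_obs();print(c['obs']['ee_pos'],c['obs']['tcp_rot'],c['obs']['time'])
pickle.dump(c,open('C.pkl','wb'))
a,b,x,y=318,175,368,230;s=14
im=np.clip((c['img'][b:y,a:x,::-1]-20)*1.6,0,255).astype(np.uint8)
im=cv2.resize(im,None,fx=s,fy=s*.75,interpolation=2)
cv2.imwrite('pics/s6.png',im)
E
python3 - <<'E'
from ov import *
o=bot.get_obs();p=o['ee_pos']
overlay('side','s7',(318,175,368,230),10,p[2]-.049,p,o['tcp_rot'][2]-90)
E
```

```text
[ 5.70889815e-01 -9.02298288e-05  1.35264634e-01] [-1.79998902e+02  4.40015942e-03  9.05928775e+01] 7.0
```

View pics/s6.png

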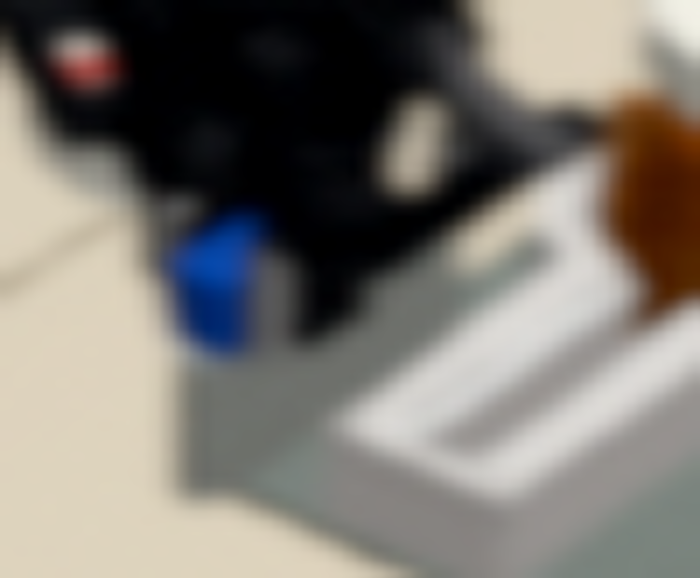

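View pics/s7.png

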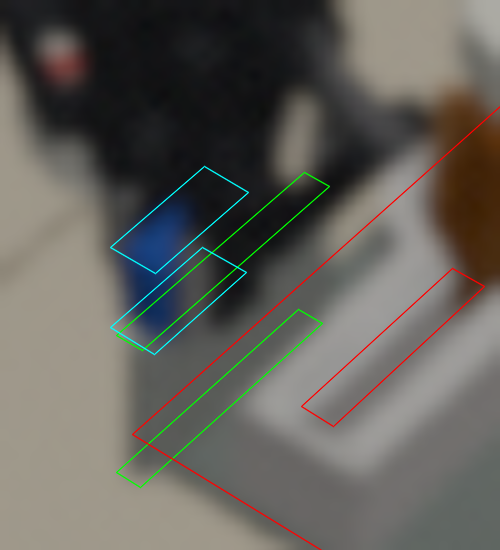

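```bash
cat > bf.py <<'E'
import pickle,sys
from fit import *
from scipy.optimize import minimize
SS=8
def bladefit(c,W,st=(.571,-.163,np.radians(.65)),off=.0174):
    o=c['obs'];p=o['ee_pos'];yw=np.radians(o['tcp_rot'][2]-90)
    a,b,x,y=W;I=c['img'][b:y,a:x].astype(float)
    dark=(I.max(2)<62).astype(np.uint8);dark=cv2.dilate(dark,np.ones((3,3)))
    w=(1-dark).ravel().astype(float)
    def model(q):
        dx,dy,dz,dyaw,pit,sig=q
        L=np.zeros(((y-b)*SS,(x-a)*SS),np.uint8)
        Rm=Ro.from_euler('zx',[yw+dyaw,0]).as_matrix()@Ro.from_euler('x',pit).as_matrix()
        g=np.array([p[0]+dx/1000,p[1]+dy/1000,p[2]+.017+dz/1000])
        tr=lambda P:g+Rm@(np.array([P[0],P[1]-off*1000,P[2]-66])/1000)
        def poly(pts,lab):
            uv=(np.array([proj(c,P) for P in pts])-[a,b]+.5)*SS-.5
            cv2.fillPoly(L,[np.round(cv2.convexHull(uv.astype(np.float32))*16).astype(np.int32)],lab,shift=4)
        bx=lambda x0,x1,y0,y1,z0,z1:[tr((X,Y,Z)) for X in(x0,x1) for Y in(y0,y1) for Z in(z0,z1)]
        poly([T(st,(X,Y,Z)) for X in(-55,55) for Y in(-64.5,115.5) for Z in (0,8)],1)
        poly([T(st,(X,Y,Z)) for X in(-21,21) for Y in(30,112) for Z in (8,45)],2)
        poly([T(st,(X,Y,Z)) for X in(-21,21) for Y in(30,112) for Z in (45,)],3)
        poly(bx(-4,4,-37,37,0,50),4);poly(bx(-4,4,37,37,0,50),5);poly(bx(-7,7,0,36,50,78),6);poly(bx(-7,7,36,36,50,78),7)
        M=np.stack([cv2.resize(cv2.GaussianBlur((L==i).astype(np.float32),(0,0),abs(sig)*SS,borderType=cv2.BORDER_REPLICATE),(x-a,y-b),interpolation=cv2.INTER_AREA).ravel() for i in range(8)],1)
        s=np.linalg.solve((M*w[:,None]).T@M+1e-2*np.eye(8),(M*w[:,None]).T@I.reshape(-1,3));R=M@s
        return np.sum(w[:,None]*(R-I.reshape(-1,3))**2)/w.sum()/3,R
    stp=np.array([2,3,3,.02,.03,.2]);
    pri=np.array([3,6,6,.02,.05,1])
    f=lambda z:model(z*stp+[0,0,0,0,0,1])[0]+1.0*np.sum((z*stp/pri)**2)
    z=np.zeros(6)
    for k in range(3):
        r=minimize(f,z,method='Nelder-Mead',options=dict(initial_simplex=np.vstack([z]+[z+e*(1 if k==0 else .4) for e in np.eye(6)]),maxfev=400));z=r.x
    q=z*stp+[0,0,0,0,0,1];e,R=model(q)
    out=np.hstack([I,np.clip(R,0,255).reshape(I.shape),np.repeat(w.reshape(y-b,x-a,1)*255,3,2)])[:,:,::-1].astype(np.uint8)
    cv2.imwrite('pics/bf.png',cv2.resize(out,None,fx=8,fy=8))
    return q,e,model([0,0,0,0,0,q[5]])[0]
if __name__=='__main__':
    c=pickle.load(open('C.pkl','rb'))
    q,e,e0=bladefit(c,(322,190,352,227));print(np.round(q,3),np.degrees(q[3:5]),e,e0)
E
python3 bf.py
```

```text
[ 3.461e+00 -4.598e+00  5.097e+00 -3.000e-03 -9.000e-03  1.113e+00] [-0.15206918 -0.53805078] 96.8146289636698 141.57515817902978
```

View pics/bf.png

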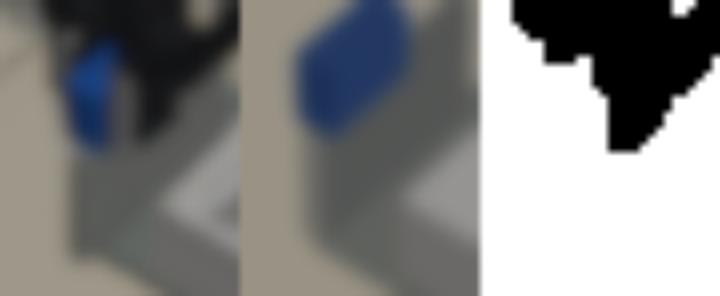

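```bash
sed -i 's/    w=(1-dark).ravel().astype(float)/    for r in MASK: dark[max(0,r[1]-b):r[3]-b,max(0,r[0]-a):r[2]-a]=1\n    w=(1-dark).ravel().astype(float)/; s/^SS=8/SS=8;MASK=[]/; s/pri=np.array.*/pri=np.array([.5,6,6,.01,.02,1])/' bf.py
cat > b2.py <<'E'
import bf;from bf import *
bf.MASK=[(334.5,185,352,210),(340,190,353,212)];bf.MASK=[tuple(int(v) for v in m) for m in bf.MASK]
bf.MASK+= [(322,190,327,197),(330,190,340,193)]
c=pickle.load(open('C.pkl','rb'))
q,e,e0=bladefit(c,(322,190,352,227));print(np.round(q,3),np.degrees(q[3:5]),e,e0)
E
python3 b2.py
```

```text
[ 2.5500e-01  1.7740e+00  1.4021e+01 -6.0000e-03  5.0000e-03  1.0970e+00] [-0.34771175  0.2986039 ] 67.01782625041456 118.41513534250788
```

View pics/bf.png

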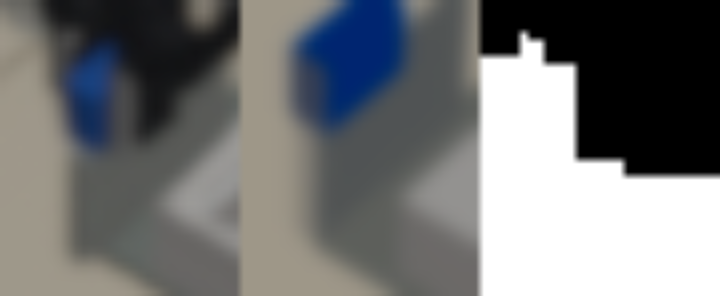

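Request:
apply_moves(targets=[0,-1.4,0,0,0,0,0,0,-2.5,-0.3,0,0,0,0,0,-2.53,-1.2,0,0,0,0,0,-2.53,-1.2,0,0,0,0])

```text
time: 7.45
ee_pos: [0.5691, -0.0763, 0.096]
tcp_rot: [-179.7, -0.0, 90.5]
wrist_force: [-0.4, 0.4, -3.0]
opening: 0.013
```

```bash
python3 - <<'E'
from ov import *
cs=[snap('side') for _ in range(6)];c=cs[0];c['img']=np.mean([x['img'] for x in cs],0)
c['obs']=o=bot.get_obs();p=o['ee_pos'];print(p,o['tcp_rot'],o['wrist_force'])
pickle.dump(c,open('D.pkl','wb'))
a,b,x,y=335,180,375,225;s=16
im=np.clip((c['img'][b:y,a:x,::-1]-20)*1.6,0,255).astype(np.uint8)
cv2.imwrite('pics/s8.png',cv2.resize(im,None,fx=s,fy=s*.8,interpolation=2))
overlay('side','s9',(335,180,375,225),13,p[2]-.049,p,o['tcp_rot'][2]-90)
E
```

```text
[ 0.5714982  -0.07484251  0.10060627] [1.79898932e+02 1.42610286e-02 9.06958803e+01] [ 0.07506803  0.41792266 -0.56270162]
```

View pics/s8.png

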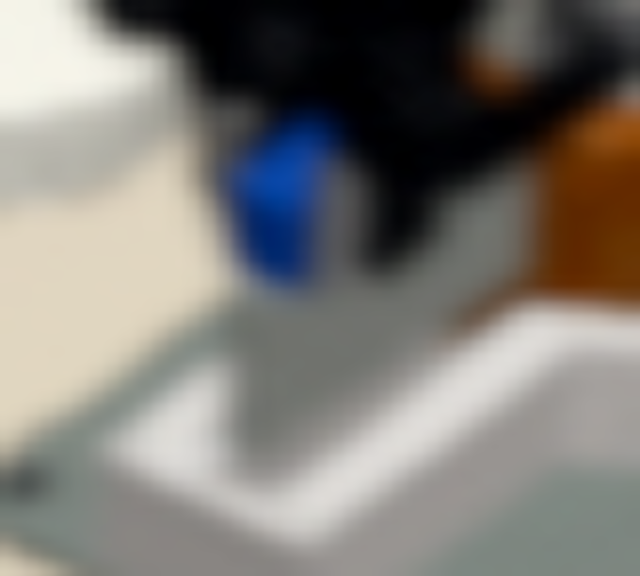

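View pics/s9.png

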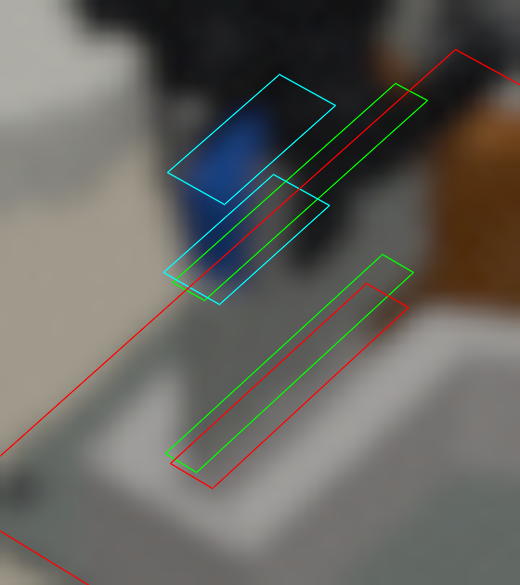

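Request:
apply_moves(targets=[0,0,-0.15,0,0,0,0,0,0,-0.3,0,0,0,0,0,0,-0.3,0,0,0,0])

```text
time: 8.1
ee_pos: [0.5711, -0.0756, 0.0902]
tcp_rot: [180.0, 0.0, 90.6]
wrist_force: [1.5, -2.9, 0.2]
opening: 0.0135
```

```bash
python3 - <<'E'
from ov import *
o=bot.get_obs();p=o['ee_pos'];print(p,o['tcp_rot'],o['wrist_force'],o['torque'])
E
```

```text
[ 0.5710623  -0.07557318  0.09018185] [1.79967358e+02 4.89400466e-02 9.06450399e+01] [ 1.50174063 -2.92222833  0.15058981] [-0.574207   -0.18755511 -0.0258537 ]
```

Request:
apply_moves(targets=[0,-0.04,-0.15,0,0,0,0,0,-0.04,-0.3,0,0,0,0,0,-0.04,-0.3,0,0,0,0])

```text
time: 8.4
ee_pos: [0.5705, -0.0765, 0.0802]
tcp_rot: [-179.9, -0.0, 90.6]
wrist_force: [1.0, -2.2, -3.3]
opening: 0.0133
```

```bash
python3 - <<'E'
from ov import *
o=bot.get_obs();p=o['ee_pos'];print(p,o['tcp_rot'],o['wrist_force'],o['torque'])
E
```

```text
[ 0.57051928 -0.07653315  0.0801584 ] [-1.79931889e+02 -2.10616435e-03  9.06479315e+01] [ 0.99402299 -2.16297684 -3.33127126] [-0.25508815 -0.28065197  0.06827482]
```

Request:
apply_moves(targets=[0,-0.03,-0.2,0,0,0,0,0,-0.03,-0.4,0,0,0,0,0,-0.03,-0.55,0,0,0,0,0,-0.03,-0.55,0,0,0,0])

```text
time: 8.8
ee_pos: [0.5706, -0.0773, 0.0638]
tcp_rot: [-179.9, -0.0, 90.7]
wrist_force: [-0.4, 0.3, -2.0]
opening: 0.0137
```

```bash
python3 - <<'E'
from ov import *
o=bot.get_obs();p=o['ee_pos'];print(p,o['tcp_rot'],o['wrist_force'],o['torque'])
c=snap('side')
a,b,x,y=335,170,395,235;s=12
cv2.imwrite('pics/s10.png',cv2.resize(c['img'][b:y,a:x,::-1],None,fx=s,fy=s*.75,interpolation=2))
E
```

```text
[ 0.57057593 -0.07730006  0.06375499] [-1.79942157e+02 -1.63718667e-02  9.06551566e+01] [-0.36078517  0.251232   -1.9988761 ] [ 0.06894075 -0.12982504  0.03622467]
```

View pics/s10.png

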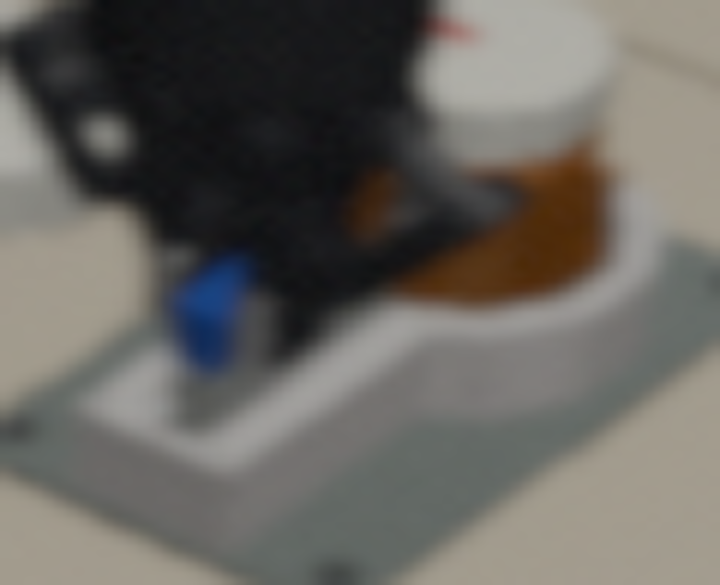

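Blade is well into the slot (handle end at crop 205,330), forces low. I'll continue down until contact with the floor.

Request:
apply_moves(targets=[0,0,-0.1,0,0,0,0,0,0,-0.2,0,0,0,0,0,0,-0.25,0,0,0,0,0,0,-0.25,0,0,0,0])

```text
time: 9.25
ee_pos: [0.5708, -0.0774, 0.0572]
tcp_rot: [-180.0, -0.0, 90.6]
wrist_force: [-0.6, -0.3, -1.8]
opening: 0.013
```

```bash
python3 - <<'E'
from ov import *
o=bot.get_obs();p=o['ee_pos'];print(p,o['tcp_rot'],o['wrist_force'],o['torque'])
E
```

```text
[ 0.57083736 -0.07738704  0.05722969] [-1.79998556e+02 -1.11375095e-03  9.06486809e+01] [-0.632617   -0.32626547 -1.81087494] [ 0.03404052 -0.00621184 -0.00471898]
```

Request:
apply_moves(targets=[0,0,-0.05,0,0,0,0,0,0,-0.1,0,0,0,0,0,0,-0.1,0,0,0,0])

```text
time: 9.55
ee_pos: [0.5712, -0.0774, 0.0569]
tcp_rot: [179.9, 0.0, 90.7]
wrist_force: [-6.1, 1.6, 17.8]
opening: 0.0133
```

```bash
python3 - <<'E'
from ov import *
o=bot.get_obs();p=o['ee_pos'];print(p,o['tcp_rot'],o['wrist_force'],o['torque'])
E
```

```text
[ 0.57115293 -0.07737187  0.05693505] [1.79883357e+02 1.15950346e-02 9.06524859e+01] [-6.10545685  1.59694748 17.80304245] [ 0.3455083   1.82889193 -0.05901827]
```

Request:
apply_moves(targets=[0,0,0.08,0,0,0,0,0,0,0.08,0,0,0,0.3,0,0,0.08,0,0,0,0.6,0,0,0.5,0,0,0,0.6,0,0,1.5,0,0,0,0.6])

```text
time: 10.05
ee_pos: [0.5694, -0.0772, 0.0977]
tcp_rot: [-179.7, -0.0, 90.6]
wrist_force: [0.1, -0.1, 0.3]
opening: 0.0511
```

Request:
apply_moves(targets=[0,0.3,1.0,0,0,0,1,0,1.0,2.5,0,0,0,1,0,2.0,3.0,0,0,0,1,0,3.0,3.0,0,0,0,1,0,3.0,3.0,0,0,0,1])

```text
time: 10.55
ee_pos: [0.5712, 0.0153, 0.1909]
tcp_rot: [179.9, -0.0, 90.8]
wrist_force: [-0.0, -1.0, -0.4]
opening: 0.0848
```

```bash
python3 - <<'E'
from ov import *
cs=[snap('side') for _ in range(4)];c=cs[0];c['img']=np.mean([x['img'] for x in cs],0)
o=bot.get_obs();p=o['ee_pos'];print(p,o['tcp_rot'],o['wrist_force'],o['opening'],o['time'],o['q'][5])
pickle.dump(c,open('E.pkl','wb'))
a,b,x,y=330,160,405,242;s=9
im=cv2.resize(c['img'][b:y,a:x,::-1].astype(np.uint8),None,fx=s,fy=s*.8,interpolation=2)
cv2.imwrite('pics/s11.png',im)
E
```

```text
[0.57076487 0.01201269 0.18925867] [-1.79978535e+02  1.26955980e-02  9.06297126e+01] [0.29608967 0.06548302 0.59070619] 0.08578294185330813 10.75 90.58222686144647
```

View pics/s11.png

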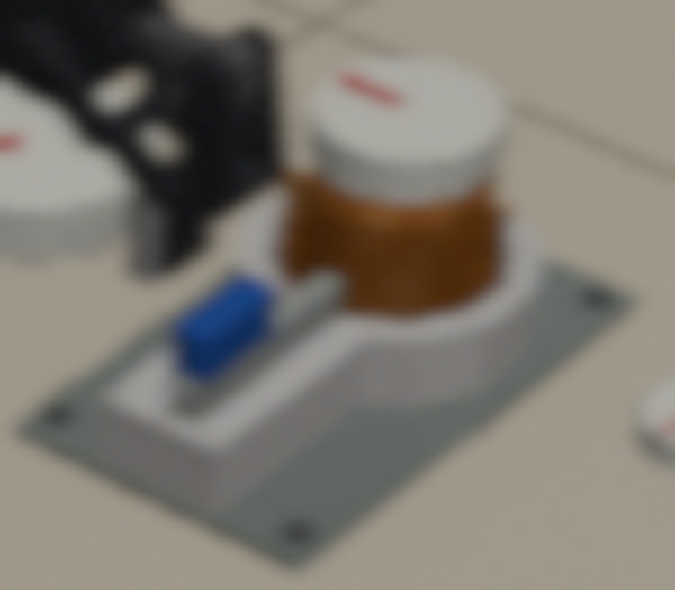

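Request:
apply_moves(targets=[0,-0.5,0,0,0,-1.4,1,0,-1.0,0,0,0,-2.8,1,0,-1.7,0,0,0,-4.2,1,0,-2.3,0,0,0,-5.6,1,0,-3.0,0,0,0,-7.0,1], newtons=40)

```text
time: 11.25
ee_pos: [0.5705, -0.0791, 0.1891]
tcp_rot: [-180.0, 0.0, 48.2]
wrist_force: [0.7, 0.5, -0.5]
opening: 0.0857
```

Request:
apply_moves(targets=[0,-0.6,0,0,0,-1.4,1,0,-1.2,0,0,0,-2.8,1,0,-1.8,0,0,0,-4.2,1,0,-2.4,0,0,0,-5.6,1,0,-2.87,0,0,0,-7.0,1])

```text
time: 11.75
ee_pos: [0.5703, -0.1656, 0.189]
tcp_rot: [-180.0, 0.0, 6.2]
wrist_force: [-0.4, -0.5, -0.6]
opening: 0.0852
```

Request:
apply_moves(targets=[0,0,-0.3,0,0,-1.1,1,0,0,-0.6,0,0,-1.1,1,0,0,-0.6,0,0,-1.1,1,0,0,-0.6,0,0,-1.1,1])

```text
time: 12.15
ee_pos: [0.5706, -0.1636, 0.1711]
tcp_rot: [-180.0, 0.0, 0.2]
wrist_force: [0.5, -0.2, -0.3]
opening: 0.0853
```

```bash
python3 - <<'E'
from ov import *
o=bot.get_obs();p=o['ee_pos'];print(p,o['tcp_rot'],o['wrist_force'],o['opening'],o['time'],o['q'])
c=snap('side')
a,b,x,y=320,110,420,230;s=5
im=cv2.resize(c['img'][b:y,a:x,::-1].astype(np.uint8),None,fx=s,fy=s,interpolation=2)
for z in (p[2],.120):
  for yy in (0,-.0428,.0428):
    q=(proj(c,[p[0],p[1]+yy,z+(.013 if z==p[2] else 0)])-[a,b]+.5)*s-.5; cv2.circle(im,tuple(np.round(q).astype(int).tolist()),2,(0,255,0) if z==p[2] else (0,0,255),-1)
cv2.imwrite('pics/s12.png',im)
c=snap('top')
cv2.imwrite('pics/t12.png',cv2.resize(c['img'][180:260,310:410,::-1],None,fx=5,fy=5,interpolation=2))
E
```

```text
[ 0.57056362 -0.16355539  0.17106976] [-1.79987073e+02  3.96688178e-02  1.91182240e-01] [ 0.53081127 -0.17510222 -0.29891081] 0.08533397784460152 12.15 [-1.59959092e+01  1.02145828e+01  9.20220749e+00  8.90293246e+01
  1.35555122e-03  1.63812913e+02]
```

View pics/s12.png

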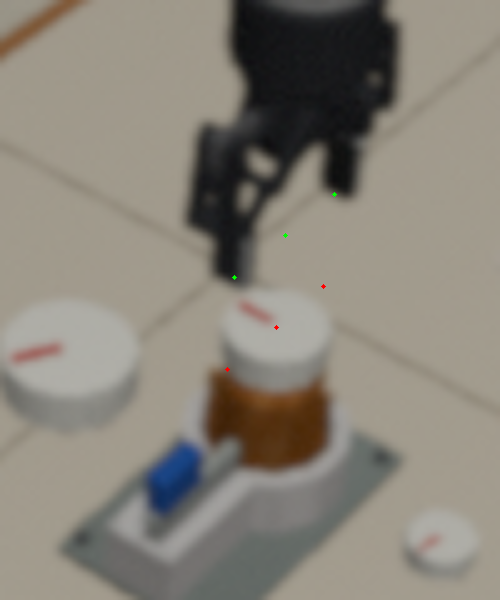

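View pics/t12.png

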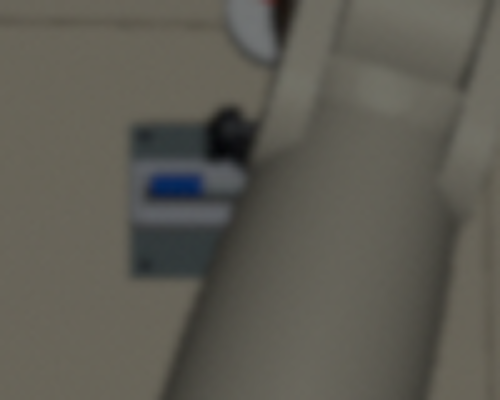

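Request:
apply_moves(targets=[0.02,0,-1.2,0,0,0,1,0.02,0,-2.0,0,0,0,1,0.02,0,-2.75,0,0,0,1,0.02,0,-2.75,0,0,0,1])

```text
time: 12.65
ee_pos: [0.57, -0.1629, 0.086]
tcp_rot: [-179.9, 0.2, 0.1]
wrist_force: [-0.5, 0.6, 0.1]
opening: 0.0856
```

Request:
apply_moves(targets=[0,0,0,0,0,0,0.75,0,0,0,0,0,0,0.6,0,0,0,0,0,0,0.5,0,0,0,0,0,0,0.5,0,0,0,0,0,0,0.5])

```text
time: 13.15
ee_pos: [0.5724, -0.1641, 0.0909]
tcp_rot: [179.9, -0.2, 0.0]
wrist_force: [-1.4, -1.4, 5.9]
opening: 0.0575
```

```bash
python3 - <<'E'
from ov import *
o=bot.get_obs();p=o['ee_pos'];print(p,o['tcp_rot'],o['wrist_force'],o['torque'],o['opening'],o['time'])
c=snap('side')
a,b,x,y=320,110,420,230;s=5
im=cv2.resize(c['img'][b:y,a:x,::-1].astype(np.uint8),None,fx=s,fy=s,interpolation=2)
cv2.imwrite('pics/s13.png',im)
E
```

```text
[ 0.57236858 -0.16406484  0.09094685] [ 1.79917885e+02 -1.73201448e-01  4.29297050e-02] [-1.40476467 -1.39783114  5.92740004] [-0.42507718  0.2103299  -0.02094014] 0.05747070513144215 13.15
```

View pics/s13.png

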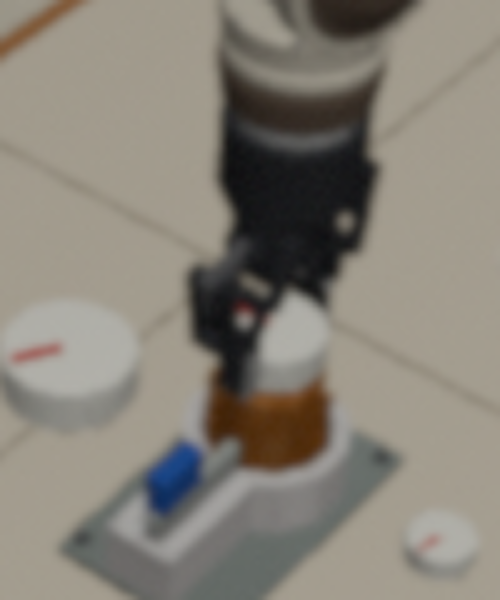

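Request:
apply_moves(targets=[0,0,0,0,0,0,0.3,0,0,0,0,0,0,0.3,0,0,0,0,0,0.6,0.3,0,0,0,0,0,1.2,0.3,0,0,0,0,0,1.8,0.3], newtons=80)

```text
time: 13.7
ee_pos: [0.5727, -0.1642, 0.0912]
tcp_rot: [179.9, -0.2, 11.0]
wrist_force: [0.2, -1.4, 6.6]
opening: 0.0564
```

```bash
cat > st.py <<'E'
from h import *
o=bot.get_obs();print(np.round(o['ee_pos'],4),np.round(o['tcp_rot'],2),np.round(o['wrist_force'],1),np.round(o['torque'],2),o['opening'],o['time'])
E
python3 st.py
```

```text
[ 0.5727 -0.1642  0.0912] [179.87  -0.21  10.98] [ 0.2 -1.4  6.6] [-0.29 -0.03 -0.12] 0.05640812187761069 13.7
```

Request:
apply_moves(targets=[0,0,0,0,0,0.5,0.3,0,0,0,0,0,1.0,0.3,0,0,0,0,0,1.5,0.3,0,0,0,0,0,2.0,0.3,0,0,0,0,0,2.5,0.3])

```text
time: 14.2
ee_pos: [0.5736, -0.1641, 0.0913]
tcp_rot: [179.8, -0.3, 25.9]
wrist_force: [5.3, -1.1, 6.0]
opening: 0.0567
```

```bash
python3 st.py
```

```text
[ 0.5736 -0.1641  0.0913] [179.78  -0.26  25.94] [ 5.3 -1.1  6. ] [-0.36 -1.02 -0.39] 0.05670180625042734 14.2
```

Request:
apply_moves(targets=[0,0,0,0,0,0.5,0.3,0,0,0,0,0,1.0,0.3,0,0,0,0,0,1.5,0.3,0,0,0,0,0,2.0,0.3])

```text
time: 14.6
ee_pos: [0.5736, -0.1642, 0.0913]
tcp_rot: [179.7, -0.2, 37.9]
wrist_force: [4.7, -1.7, 6.0]
opening: 0.0562
```

```bash
python3 st.py;python3 - <<'E'
from h import *
c=snap('side')
a,b,x,y=320,110,420,230;s=5
cv2.imwrite('pics/s14.png',cv2.resize(c['img'][b:y,a:x,::-1],None,fx=s,fy=s,interpolation=2))
E
```

```text
[ 0.5736 -0.1642  0.0913] [179.72  -0.21  37.94] [ 4.7 -1.7  6. ] [-0.42 -1.01 -0.39] 0.05617699422695912 14.6
```

View pics/s14.png

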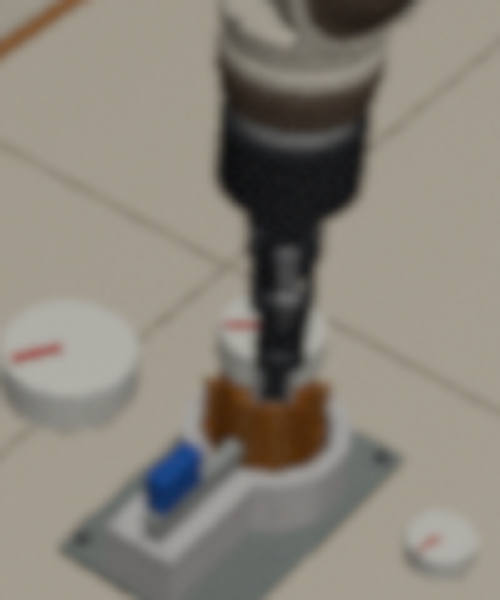

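Request:
apply_moves(targets=[0,0,0,0,0,0.5,0.3,0,0,0,0,0,1.0,0.3,0,0,0,0,0,1.5,0.3,0,0,0,0,0,2.0,0.3,0,0,0,0,0,2.5,0.3])

```text
time: 15.15
ee_pos: [0.5737, -0.1642, 0.0913]
tcp_rot: [179.7, -0.1, 52.9]
wrist_force: [4.4, -2.6, 5.2]
opening: 0.0567
```

```bash
python3 st.py
```

```text
[ 0.5737 -0.1642  0.0913] [ 1.7967e+02 -1.3000e-01  5.2940e+01] [ 4.4 -2.6  5.2] [-0.5  -1.09 -0.39] 0.056734597158594885 15.15
```

Request:
apply_moves(targets=[0,0,0,0,0,0.5,0.3,0,0,0,0,0,1.0,0.3,0,0,0,0,0,1.5,0.3])

```text
time: 15.45
ee_pos: [0.5737, -0.1643, 0.0914]
tcp_rot: [179.6, -0.1, 61.9]
wrist_force: [5.7, -1.9, 5.3]
opening: 0.0565
```

```bash
python3 st.py;python3 - <<'E'
from h import *
c=snap('side')
a,b,x,y=320,110,420,230;s=5
cv2.imwrite('pics/s15.png',cv2.resize(c['img'][b:y,a:x,::-1],None,fx=s,fy=s,interpolation=2))
E
```

```text
[ 0.5737 -0.1643  0.0914] [ 1.7965e+02 -8.0000e-02  6.1940e+01] [ 5.7 -1.9  5.3] [-0.42 -1.09 -0.47] 0.056539170705497445 15.45
```

View pics/s15.png

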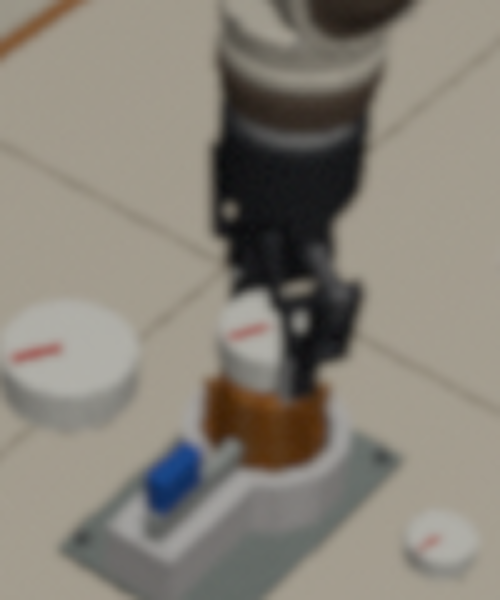

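```bash
python3 - <<'E'
from h import *
c=snap('side')
def ang(p,q):
    f=lambda t:atz(c,320+(t[0]+.5)/5-.5,110+(t[1]+.5)/5-.5,.12)
    d=f(q)-f(p);return np.degrees(np.arctan2(d[1],d[0])),np.linalg.norm(d)
print(ang((275,322),(240,302)),ang((262,325),(222,325)),ang((267,328),(228,336)))
ims=[]
for f in ('s12','s14','s15'):
    ims.append(cv2.imread(f'pics/{f}.png')[370:480,190:350])
cv2.imwrite('pics/j.png',cv2.resize(np.hstack(ims),None,fx=1.6,fy=2))
E
```

```text
(np.float64(-1.5178238964911939), np.float64(0.023857813207897656)) (np.float64(40.34447214858046), np.float64(0.021295351958578942)) (np.float64(56.903063393404516), np.float64(0.021974384614120816))
```

View pics/j.png

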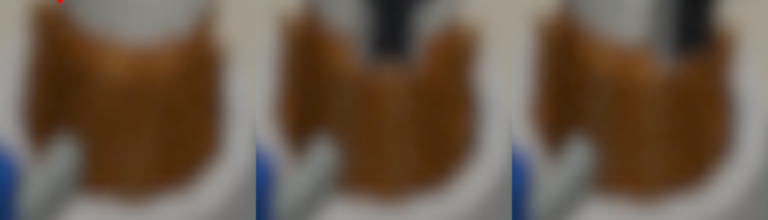

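Request:
apply_moves(targets=[0,0,0,0,0,0.5,0.3,0,0,0,0,0,1.0,0.3,0,0,0,0,0,1.5,0.3,0,0,0,0,0,2.0,0.3])

```text
time: 15.95
ee_pos: [0.5738, -0.1643, 0.0914]
tcp_rot: [179.6, -0.0, 73.9]
wrist_force: [5.5, -3.4, 6.6]
opening: 0.0563
```

```bash
python3 st.py
```

```text
[ 0.5738 -0.1643  0.0914] [179.63  -0.    73.94] [ 5.5 -3.4  6.6] [-0.45 -1.13 -0.38] 0.05632338190601974 15.95
```

Request:
apply_moves(targets=[0,0,0,0,0,0.25,0.3,0,0,0,0,0,0.5,0.3,0,0,0,0,0,0.5,0.3])

```text
time: 16.25
ee_pos: [0.5738, -0.1643, 0.0914]
tcp_rot: [179.6, 0.0, 76.9]
wrist_force: [5.2, -2.0, 5.2]
opening: 0.0566
```

```bash
python3 st.py;python3 - <<'E'
from h import *
c=snap('side','s16')
a,b,x,y=352,165,395,210;s=14
cv2.imwrite('pics/s16c.png',cv2.resize(np.hstack([c['img'][b:y,a:x,::-1]]),None,fx=s,fy=s,interpolation=2))
E
```

```text
[ 0.5738 -0.1643  0.0914] [1.7963e+02 1.0000e-02 7.6870e+01] [ 5.2 -2.   5.2] [-0.42 -1.15 -0.35] 0.05657350996160805 16.25
```

View pics/s16c.png

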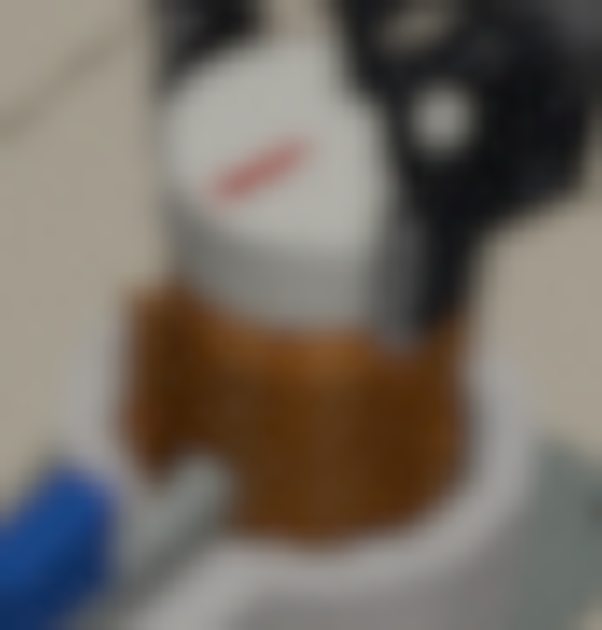

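Request:
apply_moves(targets=[0,0,0.04,0,0,0,0.3,0,0,0.08,0,0,0,0.3,0,0,0.12,0,0,0,0.3,0,0,0.12,0,0,0,0.3])

```text
time: 16.7
ee_pos: [0.5717, -0.1635, 0.0926]
tcp_rot: [180.0, -0.0, 76.9]
wrist_force: [4.6, -1.2, 0.1]
opening: 0.0564
```

```bash
python3 st.py
```

```text
[ 0.5717 -0.1635  0.0926] [ 1.7997e+02 -1.0000e-02  7.6850e+01] [ 4.6 -1.2  0.1] [-0.08 -0.77 -0.29] 0.05640089507841307 16.7
```

Request:
apply_moves(targets=[0,0,0.04,0,0,0,0.3,0,0,0.08,0,0,0,0.3,0,0,0.08,0,0,0,0.3])

```text
time: 17.0
ee_pos: [0.5712, -0.1635, 0.0947]
tcp_rot: [-180.0, 0.0, 76.9]
wrist_force: [2.5, -0.0, -2.4]
opening: 0.0565
```

```bash
python3 st.py
```

```text
[ 0.5712 -0.1635  0.0947] [-179.96    0.     76.85] [ 2.5 -0.  -2.4] [ 0.   -0.37 -0.19] 0.05645660602385073 17.0
```

Request:
apply_moves(targets=[0,0,0.04,0,0,0,0.3,0,0,0.08,0,0,0,0.3,0,0,0.08,0,0,0,0.3])

```text
time: 17.3
ee_pos: [0.5714, -0.1636, 0.0976]
tcp_rot: [180.0, 0.0, 76.9]
wrist_force: [0.5, -0.4, -0.6]
opening: 0.0564
```

```bash
python3 st.py;python3 - <<'E'
from h import *
c=snap('side','s17')
a,b,x,y=352,165,395,210;s=14
cv2.imwrite('pics/s17c.png',cv2.resize(np.hstack([c['img'][b:y,a:x,::-1]]),None,fx=s,fy=s,interpolation=2))
E
```

```text
[ 0.5714 -0.1636  0.0976] [1.7999e+02 2.0000e-02 7.6850e+01] [ 0.5 -0.4 -0.6] [-0.03 -0.15 -0.04] 0.05639131709871297 17.3
```

View pics/s17c.png

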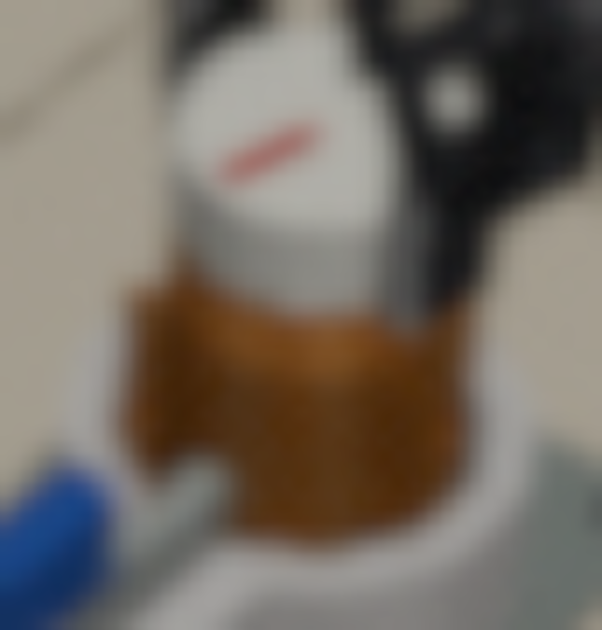

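Request:
apply_moves(targets=[0,0,0.2,0,0,0,0.3,0,0,0.4,0,0,0,0.3,0,0,0.6,0,0,0,0.3,0,0,0.85,0,0,0,0.3,0,0,1.07,0,0,0,0.3])

```text
time: 17.85
ee_pos: [0.5716, -0.1635, 0.1303]
tcp_rot: [180.0, 0.0, 76.9]
wrist_force: [-1.6, -0.0, -0.3]
opening: 0.0565
```

Request:
apply_moves(targets=[0,0,0,0,0,0,0.3,0,0,0,0,0,0,0.3,0,0,0,0,0,0,0.3,0,0,0,0,0,0,0.3,0,0,0,0,0,0,0.3])

```text
time: 18.35
ee_pos: [0.5713, -0.1635, 0.129]
tcp_rot: [-180.0, -0.0, 76.8]
wrist_force: [-0.5, -0.3, -0.6]
opening: 0.0562
```

```bash
python3 st.py;python3 - <<'E'
from h import *
c=snap('side','s18')
a,b,x,y=330,145,410,245;s=6
im=cv2.resize(c['img'][b:y,a:x,::-1],None,fx=s,fy=s,interpolation=2)
for z,r,col in ((.136,.029,(0,255,0)),(.158,.029,(0,255,0)),(.116,.02,(0,0,255))):
    P=np.array([(proj(c,[.571+r*np.cos(t),-.1635+r*np.sin(t),z])-[a,b]+.5)*s-.5 for t in np.linspace(0,6.28,40)])
    cv2.polylines(im,[np.round(P).astype(np.int32)],True,col,1)
cv2.imwrite('pics/s18c.png',im)
E
```

```text
[ 0.5713 -0.1635  0.129 ] [-179.97   -0.     76.85] [-0.5 -0.3 -0.6] [ 0.01 -0.02 -0.07] 0.05622567310748286 18.35
```

View pics/s18c.png

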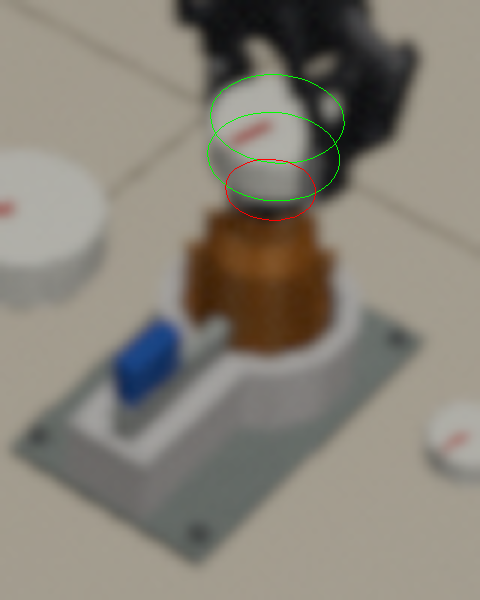

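View pics/s18.png

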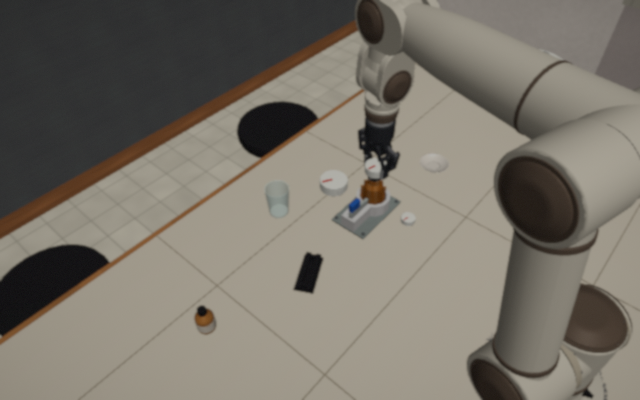

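```bash
python3 - <<'E'
from h import *
print(bot.job_done());o=bot.get_obs();print(o['time'],o['ee_pos'],o['opening'])
E
```

```text
the job is handed in; nothing more can be done
None
the job is handed in; nothing more can be done
```

The jar is open and the job was handed in at about 18.4 s. The cap is held level in the gripper, about 2 cm above the jar's mouth.

**Blade:** I slid it edgewise down the slot until it met the floor, with the tool at 56.9 mm against 57 mm expected. I then released it. The picture afterwards shows it home, with the blue handle on the side away from the jar.

**Cap:** I turned the gripper 77° anticlockwise at roughly 0.4 N m; the red mark showed the cap following it to 62°. The jar gave a little first. On lifting, the torque fell to zero and the wrist carried only about 0.6 N, close to the cap's weight, so it came free. I then raised it about 37 mm straight up.

**Last checks:** The jar and blade are still in the stand, and the beaker, small bottle, dish and look-alike caps are untouched.

**Checks that disagreed:**
- **Blade grip:** Pictures put my grip about 4 to 5 mm further along the handle than planned. I corrected for it before inserting, and saw only a light touch of about 3 N on the bevel.
- **Cap height:** In the last picture the cap's lower edge looked slightly lower than I had predicted. The red mark's movement gives a lift of about 36 mm and the arm's reading about 38 mm, so I take the gap above the mouth as 18–20 mm.

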